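# Bring a racked vial to the label reader

### The arm

A 7-joint arm with a two-finger parallel gripper is mounted at the origin on a cart in front of the work surface, level with it; the furniture and walls round the work are solid. World frame = base frame: x ahead of the robot, y to its left, z up, the work surface at z = 0. Lengths are in m, angles in rad, forces in N, time in s.
With the tool pointing down it reaches from about 0.4 to 0.85 m from the base axis. Payload 4.4 kg.
Tool frame: the origin (TCP) lies on the centre line of the jaws, within the pads' length; the fingertips stand 11 mm ahead of it and the grasp point (between the pads) lies 8 mm behind it (tcp_to_tips is the z of the fingertips in the tool frame, in m); z points along the fingers, y is the direction in which the jaws open and shut (so a half turn about z gives the same grasp; the last joint's range is limited). The gripper opens to 94 mm and grips with 3 to 60 N. Pads are 16 mm wide; open, the fingers measure 119 mm over their backs; the gripper's body (75 mm by 177 mm) begins 78 mm behind the grasp point.
Start: joints at [1.237, 0.628, 0.038, 1.517, -0.027, 0.996, -0.02], TCP at [0.172, -0.627, 0.216] pointing down, gripper open.
Joint ranges: [-3.06, 3.06], [-0.37, 2.12], [-1.25, 1.32], [0.18, 2.47], [-1.1, 4.24], [0.23, 1.98], [-2.94, 2.94]. Speed limits (rad/s): [2.57, 2.57, 3.14, 3.14, 3.14, 3.14, 3.14].

### API

Orientations are given as a unit quaternion [w, x, y, z].
In Python, from station import * gives the robot as it stands.
- The arm moves only by the shell command python3 -m crank 'ROWS'. ROWS is text: rows parted by semicolons, each of 7 numbers parted by spaces: the shift along the tool's x, y, z in mm, then the turn, a rotation vector about the tool's x, y, z in degrees, then the closure, from 0 (fully open) to 1 (shut). In form: x y z wx wy wz claw; .... A call has 1 to 8 rows; each row shifts and turns the commanded pose from where the row before left it, along the tool's axes as they then stand; what a row does not reach is not made up. A row lasts 1/8 s, in which the tool goes at most 62.5 mm and 10.7 degrees, less where a joint would pass 70% of its speed; a pose out of reach is approached as far as the arm can. A call with a gripper value outside its range is refused whole. The fingers move at their own pace and stop on an object; the grip force is fixed at half the most. Time passes only in rows, so rows that do not move let the fingers close. It gives the time, the measured TCP pose, the force and the opening at its end, in the units of the state.
- state(): the state, without advancing time (a new reading comes with each control period).
- camera(name): name is "scene" or "side" or "wrist"; returns (picture, depth): 384x512x3 uint8, blue, green, red; 384x512 float32, m along the optical axis (not along the pixel's ray), 0 where there is no reading.
- camera_params(name): a dict with "fx", "fy", "cx", "cy" (pixels), "rvec" (rotation vector, rad) and "tvec" (3), from world to camera coordinates, as OpenCV has them; the wrist camera has in their place "hand_eye" (4x4, takes a point from camera to tool coordinates, whose origin is the TCP and whose axes are the flange's). Camera axes: x right, y down, z forward; pixel columns grow to the right and rows downward; lengths in m; the calibration is good to about 2 mm. A picture is of the moment at which its call begins: read the wrist's pose just before it. camera_params takes no time and is no camera call.
- finish_job(): hands the job in, once; it reports no verdict.
The state is a dict: "t": time; "qpos": joint angles; "qd": joint speeds; "effort": joint torques, N m; "eef_pos": TCP position; "tool_rot": TCP orientation; "force": force on the tool from outside, world axes, zero at the start; "torque": the same for the moment, N m; "opening": finger opening in m.
Only numpy, scipy, OpenCV 4.12 (cv2) and the standard library are available. Lean on these libraries where they do the work, as an engineer would, in place of code of your own. Each camera call takes 0.05 s, during which the arm holds its last target.

### The job

Get the middle one of the three vials that stand in one line in the cold rack ready for its label scan: draw it out of its deep well, stand it upright in either shallow well on the rack's low step and let go so that its body is free to grip, then pick it up again and lay it on the reader's sloping roller cradle, cap up the slope and base right against the steel foot stop. Leave it lying there at rest, and leave the other vials standing in their wells.

Things in the scene. Friction and masses are not known exactly. Their poses are not given: they have to be found in the camera images.
- sample_vial: the vial to be scanned: screw-cap sample vial standing in the rack, the middle one of the line of three equal vials (all three with the same cap). 72 mm tall, about 0.02 to 0.03 kg; body 20 mm across from its base to 56 mm up, cap 23 mm across from 56 to 72 mm. Origin: centre of its base; z along its axis towards the cap
- vial_left: a neighbour in the same line, the one nearer to the low step, 34 mm from the sample vial; same size, origin and axes; stays in its well
- vial_right: the other neighbour in the same line, 34 mm from the sample vial on the side away from the low step; same size, origin and axes; stays in its well
- vial_behind: a fourth vial, alone in the second line of the rack, 50 mm behind vial_right; same size, origin and axes; stays in its well
- rack: aluminium cold rack, fixed in a steel tray (floor 3 mm above the table). Origin under the middle of its tall part (94 x 112 x 66 mm in x, y, z); x points from the line of three vials to the second line, y to the low step (94 x 48 x 20 mm, middle at y = 80 mm). Six deep wells at x = -25, 25, y = -34, 0, 34 mm: 24 mm across, 54 mm deep, floor at z = 12 mm; a racked vial's whole cap stands out on top
- front_well (a point): centre of the mouth of one shallow well on the low step (rack x = -25, y = 80 mm, z = 20 mm): 24 mm across, 14 mm deep, floor 6 mm above the rack's underside; a vial in it shows 58 mm of its length. Axes as the rack's
- rear_well (a point): centre of the mouth of the other shallow well (rack x = 25, y = 80 mm, z = 20 mm), the same in all else. Axes as the rack's
- cradle: sloping roller cradle of the label reader, fixed: two free-turning rubber rollers on a narrow bed, with a steel foot stop at its low end. Origin: the place of the centre of a seated vial's base, 57 mm above the table. -x runs up the slope of 20 degrees, towards the robot's side (a seated vial has its base at the origin and its cap 72 mm along -x), y across the rollers, z square to the slope
- roller_end (a point): point midway between the upper ends of the two rollers, on their axes (cradle x = -54, z = -12 mm). Rollers 7 mm thick, 12 mm apart, from x = -2 to -54 mm, so a vial's cap overhangs them; rollers and bed are only 19 mm wide, with free room on both sides down to the reader's base plate, 18 mm above the table. Axes as the cradle's
- foot_stop (a point): middle of the upper edge of the steel foot stop, a plate across cradle x = 0 that rises to z = 2 mm. A vial grips the rubber rollers and does not slide down by itself: it must be pushed down the slope until its base meets the stop. The reading head, 126 mm tall, stands 25 mm behind the stop. Axes as the cradle's

How it is judged:
On the way:
1. the sample vial stands upright in one of the two shallow wells, let go ((distance between sample_vial and front_well below 0.017 m or distance between sample_vial and rear_well below 0.017 m) and z of sample_vial in the frame of rack below 0.01 m and angle between sample_vial's own z axis and vertical below 0.26 rad and contact force between sample_vial and the fingers below 0.05 N), for 0.2 s.
At the end, for the whole second after the job is handed in: The sample vial lies at rest on the two rollers, let go, the centre of its base within 6 mm of the seated place against the foot stop and its axis within 7 degrees of the slope's, cap up the slope; the other three vials still stand in their wells (distance between sample_vial and cradle below 0.006 m and angle between the z axis of sample_vial and the x axis of cradle, either way round below 0.12 rad and linear speed of sample_vial below 0.02 m/s and contact force between sample_vial and the fingers below 0.05 N); the robot touches nothing.
It fails at once if another vial is knocked, lifted or pulled from its well (moved more than 15 mm) (distance of any of vial_left, vial_right, vial_behind from where it was at the start of the episode above 0.015 m).
It also fails if it takes over 48 s, if anything falls off the work surface, if the arm or the gripper's body presses on something with over 40 N, if the wrist force passes 120 N, or if a joint passes its speed limit or range.

## Working session

There is one attempt and no reset: what is moved stays moved. The work goes in short steps, Python scripts to look and compute and a shell command to move; the robot and the scene stay as the last step left them, time stands still between calls to the robot, and variables do not carry over. Pictures are saved under pics/ and viewed, and the job is handed in when it is done.

```bash
ls; mkdir -p pics
python3 - <<'E'
from station import *
import cv2
s=state(); print(s)
for n in ("scene","side"):
    p,d=camera(n); cv2.imwrite(f"pics/{n}0.png",p)
    import numpy as np; np.save(f"pics/{n}0.npy",d)
    print(n,camera_params(n))
print(camera_params("wrist"))
p,d=camera("wrist"); cv2.imwrite("pics/wrist0.png",p); np.save("pics/wrist0.npy",d)
E
```

```text
pics
{'t': 0.0, 'qpos': array([ 1.23719202,  0.62932376,  0.03843654,  1.51835855, -0.02698349,
        0.99629659, -0.01996604]), 'qd': array([-1.96062292e-03,  1.16936756e-03, -4.95965900e-04,  4.04181038e-04,
       -2.75650414e-05, -4.27496215e-04, -1.95604334e-03]), 'effort': array([ 8.72925557e-05, -5.49735510e+01,  1.14302102e+00, -1.86635417e+01,
       -5.23573661e-02,  2.37558817e-02,  1.87866322e-04]), 'eef_pos': array([ 0.17185508, -0.62620123,  0.21557153]), 'tool_rot': array([-9.23407227e-04,  9.91044888e-01,  1.33525866e-01, -1.41523989e-04]), 'force': array([ 0.11031605, -0.25260102,  0.08267932]), 'torque': array([-0.00419568, -0.01701933, -0.02625261]), 'opening': 0.09386193161797106}
scene {'fx': 382.40459757393063, 'fy': 382.40459757393063, 'cx': 253.88478685913685, 'cy': 192.89573317060777, 'rvec': array([ 2.33505105, -0.51670606,  0.1815861 ]), 'tvec': array([-0.4572099 ,  0.19246477,  0.78363323])}
side {'fx': 383.79543532869957, 'fy': 383.79543532869957, 'cx': 253.62221631245623, 'cy': 188.28819773170804, 'rvec': array([ 2.066175  ,  0.05379007, -0.00347598]), 'tvec': array([-0.48894001,  0.03728306,  0.95692649])}
{'fx': 330.60593834877534, 'fy': 330.60593834877534, 'cx': 259.02065264345237, 'cy': 187.39081174150775, 'hand_eye': array([[-2.71387350e-05, -9.66623210e-01, -2.56202202e-01,
         7.52064394e-02],
       [ 9.99999926e-01, -1.24570430e-04,  3.64063755e-04,
         3.89885529e-04],
       [-3.83827694e-04, -2.56202173e-01,  9.66623142e-01,
        -1.68784222e-01],
       [ 0.00000000e+00,  0.00000000e+00,  0.00000000e+00,
         1.00000000e+00]])}
```

View pics/scene0.png

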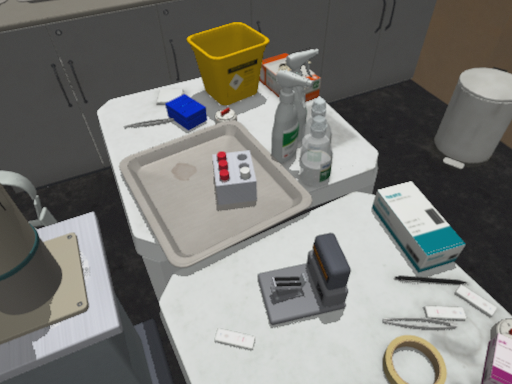

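View pics/side0.png

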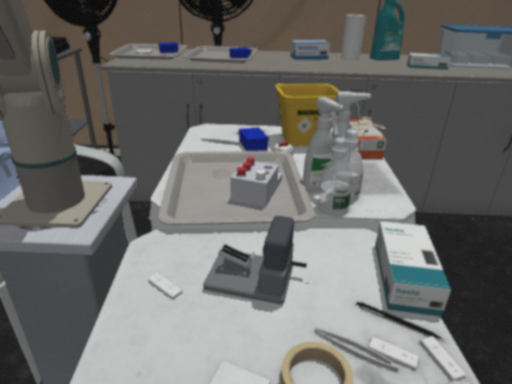

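View pics/wrist0.png

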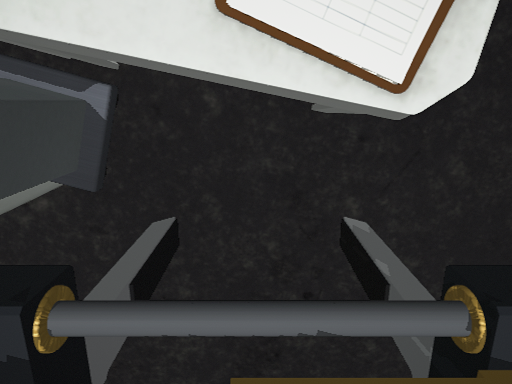

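```bash
cat > h.py <<'E'
import numpy as np, cv2
from scipy.spatial.transform import Rotation as R
from station import *
def cam2w(n,uv,z):
    c=camera_params(n); r=R.from_rotvec(c["rvec"]).as_matrix()
    p=np.array([(uv[0]-c["cx"])/c["fx"]*z,(uv[1]-c["cy"])/c["fy"]*z,z])
    return r.T@(p-c["tvec"])
def proj(n,P):
    c=camera_params(n); r=R.from_rotvec(c["rvec"]).as_matrix()
    q=np.asarray(P)@r.T+c["tvec"]
    return np.stack([q[...,0]/q[...,2]*c["fx"]+c["cx"],q[...,1]/q[...,2]*c["fy"]+c["cy"]],-1)
def cloud(n,d):
    c=camera_params(n); r=R.from_rotvec(c["rvec"]).as_matrix()
    v,u=np.mgrid[:384,:512]
    p=np.stack([(u-c["cx"])/c["fx"]*d,(v-c["cy"])/c["fy"]*d,d],-1)
    return (p-c["tvec"])@r
def wT(s):
    c=camera_params("wrist"); T=np.eye(4); q=s["tool_rot"]
    T[:3,:3]=R.from_quat([q[1],q[2],q[3],q[0]]).as_matrix(); T[:3,3]=s["eef_pos"]
    return T@c["hand_eye"]
def wcloud(d,s):
    c=camera_params("wrist"); v,u=np.mgrid[:384,:512]
    p=np.stack([(u-c["cx"])/c["fx"]*d,(v-c["cy"])/c["fy"]*d,d],-1)
    T=wT(s); return p@T[:3,:3].T+T[:3,3]
E
python3 - <<'E'
from h import *
p=cv2.imread("pics/scene0.png"); d=np.load("pics/scene0.npy")
cv2.imwrite("pics/c1.png",cv2.resize(p[140:215,200:270],None,fx=8,fy=8,interpolation=2))
cv2.imwrite("pics/c2.png",cv2.resize(p[225:325,250:360],None,fx=6,fy=6,interpolation=2))
W=cloud("scene",d)
# red caps
b,g,r=[p[...,i].astype(int) for i in range(3)]
m=(r>130)&(g<90)&(b<90)&(d>0); m[:140]=0; m[200:]=0
n,l,st,ce=cv2.connectedComponentsWithStats(m.astype(np.uint8))
for i in range(1,n):
    if st[i,4]>5: print(ce[i],st[i],W[l==i].mean(0),W[l==i][:,2].max())
for uv in [(240,160),(235,203),(245,172),(290,285),(330,250),(180,240),(270,300)]: print(uv,W[uv[1],uv[0]])
E
```

```text
[221.05 154.45] [217 152   9   6  40] [0.47148388 0.11893101 0.08713718] 0.09046759748853553
[222.4  162.62] [219 159   8   8  50] [0.46379853 0.09029469 0.08693212] 0.08958806216584941
[223.51923077 172.19230769] [220 169   9   7  52] [0.4540811  0.05823361 0.08719032] 0.0891123570948964
(240, 160) [0.51192726 0.09893181 0.0696577 ]
(235, 203) [0.46649105 0.03104115 0.0022781 ]
(245, 172) [0.498328   0.03566603 0.08892275]
(290, 285) [ 0.46509038 -0.24749011  0.05344845]
(330, 250) [ 0.53913194 -0.2517162   0.1269237 ]
(180, 240) [ 0.31244613 -0.01852639  0.00201953]
(270, 300) [ 0.42624779 -0.24268132  0.0183847 ]
```

View pics/c1.png

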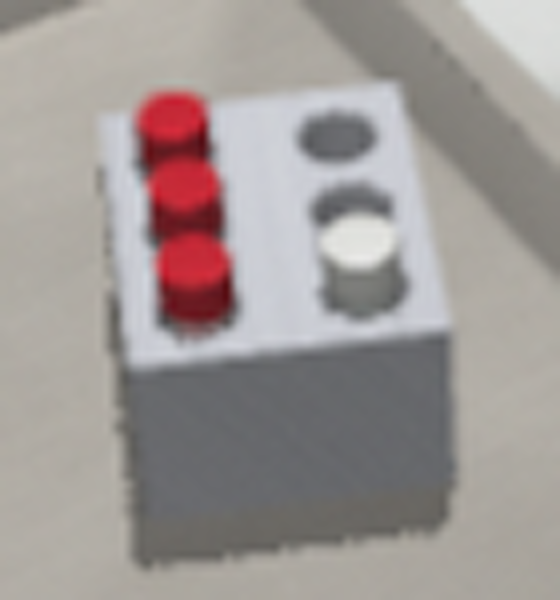

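View pics/c2.png

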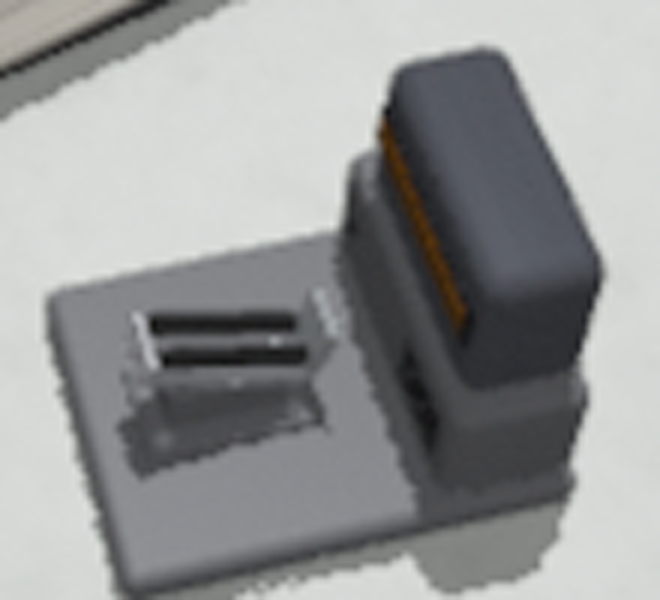

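```bash
python3 -m crank '20 -19 -8 0 0 0 0; 40 -38 -8 0 0 0 0; 40 -38 -8 0 0 0 0; 40 -38 -8 0 0 0 0; 40 -38 -8 0 0 0 0; 40 -38 -8 0 0 0 0; 40 -38 -8 0 0 0 0; 40 -38 -8 0 0 0 0'
cat >> h.py <<'E'
import json
def snap(tag):
    s=state(); p,d=camera("wrist"); cv2.imwrite(f"pics/{tag}.png",p); np.save(f"pics/{tag}.npy",d)
    json.dump({k:(v.tolist() if hasattr(v,'tolist') else v) for k,v in s.items()},open(f"pics/{tag}.json","w"))
    print("t",s["t"],"q",np.round(s["qpos"],3),"p",np.round(s["eef_pos"],4),"R",np.round(s["tool_rot"],4)); return s,p,d
E
python3 -c "
from h import *
snap('w1')"
```

```text
t: 1.15
eef_pos: [0.3866, -0.2709, 0.2808]
tool_rot: [0.0, 0.991, 0.133, 0.0]
force: [0.9, -0.9, 0.2]
opening: 0.0935
t 1.15 q [ 0.571  0.295 -0.025  1.906  0.009  0.94  -0.761] p [ 0.3866 -0.2709  0.2808] R [1.000e-04 9.911e-01 1.334e-01 1.000e-04]
```

View pics/w1.png

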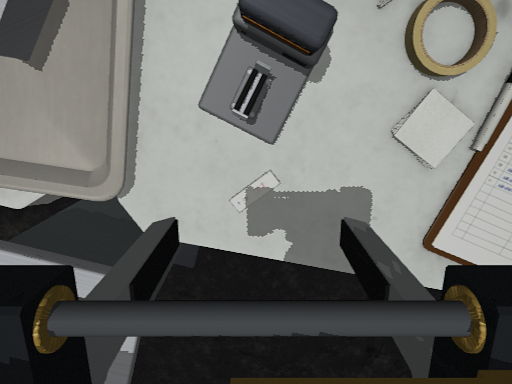

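Run:
```python
from h import *
p=cv2.imread("pics/w1.png")
cv2.imwrite("pics/c3.png",cv2.resize(p[50:150,190:310],None,fx=6,fy=6,interpolation=2))
```

```text
(no output)
```

View pics/c3.png

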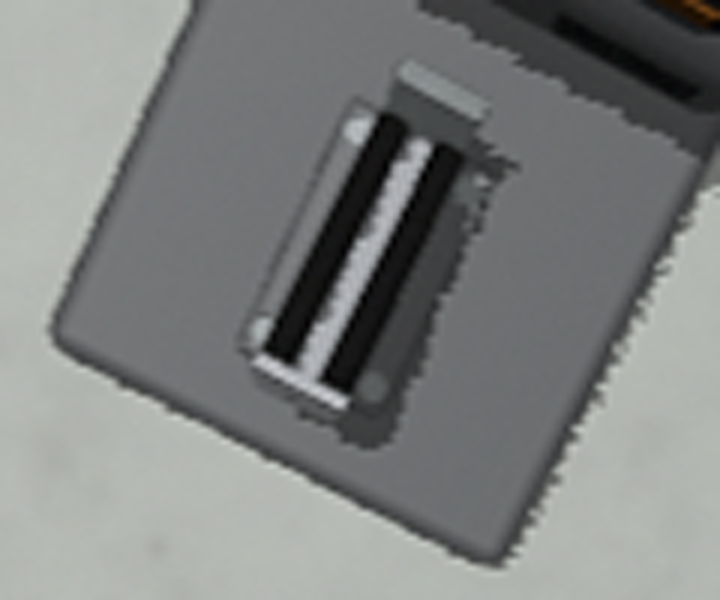

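```bash
cat >> h.py <<'E'
def wray(uv,s,z):
    c=camera_params("wrist"); T=wT(s); r=T[:3,:3]@np.array([(uv[0]-c["cx"])/c["fx"],(uv[1]-c["cy"])/c["fy"],1])
    return T[:3,3]+r*(z-T[2,3])/r[2]
def load(tag):
    s=json.load(open(f"pics/{tag}.json")); s={k:np.array(v) for k,v in s.items()}
    return s,cv2.imread(f"pics/{tag}.png"),np.load(f"pics/{tag}.npy")
E
python3 - <<'E'
from h import *
s,p,d=load("w1"); W=wcloud(d,s)
f=lambda a:(190+a[0]/6-.4,50+a[1]/6-.4)
up=wray(f((311,373)),s,.0675); lo=wray(f((421,130)),s,.0497); st=wray(f((443,88)),s,.0589)
lside=[wray(f((175,30)),s,.018),wray(f((60,325)),s,.018)]
rside=[wray(f((700,150)),s,.018),wray(f((515,545)),s,.018)]
bot=[wray(f((65,345)),s,.018),wray(f((490,562)),s,.018)]
print(up,lo,st)
az=lambda a,b:np.degrees(np.arctan2(*(b-a)[1::-1]))
print("az",az(up,lo),az(up,st),az(lside[1],lside[0]),az(rside[1],rside[0]),az(bot[0],bot[1])+90)
print(np.linalg.norm((st-up)[:2]))
for uv in [(241,112),(220,110),(262,64),(290,30)]: print(W[uv[1],uv[0]])
E
```

```text
[ 0.44142807 -0.23594547  0.0675    ] [ 0.48992111 -0.24409718  0.0497    ] [ 0.49740031 -0.24624654  0.0589    ]
az -9.542234348745867 -10.427955480931539 -8.799973992802425 -9.228951012538973 -11.584188445188033
0.05691224704121759
[ 0.44069609 -0.23522819  0.06002919]
[ 0.43417636 -0.20734438  0.02029101]
[ 0.49724696 -0.24463422  0.05890723]
[ 0.52527942 -0.26243261  0.12513328]
```

```bash
cat >> h.py <<'E'
def ease(n): 
    t=np.arange(1,n+1)/n; return t
def plan(P0,R0,P1,R1,n,claw):
    """print rows from pose0 to pose1 (R as Rotation)"""
    rv=(R0.inv()*R1).as_rotvec(degrees=True); step=R.from_rotvec(rv/n,degrees=True)
    Rc=R0; Pc=np.array(P0,float); out=[]
    for i in range(n):
        tgt=P0+(np.array(P1)-P0)*(i+1)/n
        v=np.round(Rc.inv().apply(tgt-Pc)*1000,1); w=np.round(rv/n,1)
        Pc=Pc+Rc.apply(v/1000); Rc=Rc*R.from_rotvec(w,degrees=True)
        out.append("%g %g %g %g %g %g %g"%(*v,*w,claw))
    print("; ".join(out)); print("norm",np.linalg.norm(np.array(P1)-P0)*1000/n,np.linalg.norm(rv)/n,"end",np.round(Pc,4))
    return Pc,Rc
def rot(s): q=s["tool_rot"]; return R.from_quat([q[1],q[2],q[3],q[0]])
def frame(x=None,y=None,z=None):
    z=np.array(z,float); z/=np.linalg.norm(z); y=np.array(y,float); y-=z*(y@z); y/=np.linalg.norm(y)
    return R.from_matrix(np.stack([np.cross(y,z),y,z],1))
def az(a): a=np.radians(a); return np.array([np.cos(a),np.sin(a),0])
E
python3 - <<'E'
from h import *
s=state(); plan(s["eef_pos"],rot(s),[.43,.08,.27],frame(y=az(-16),z=[0,0,-1]),8,0)
E
```

```text
16.4 -40 1.7 0 -0 -7.3 0; 21.3 -37.5 1.6 0 -0 -7.3 0; 26 -34.6 1.7 0 -0 -7.3 0; 30.1 -31 1.6 0 -0 -7.3 0; 33.8 -26.9 1.7 0 -0 -7.3 0; 37 -22.3 1.6 0 -0 -7.3 0; 39.5 -17.5 1.7 0 -0 -7.3 0; 41.4 -12.4 1.6 0 -0 -7.3 0
norm 43.23504857608774 7.259609287387028 end [0.43   0.08   0.2701]
```

```bash
python3 -m crank '16 -40 2 0 0 -7.3 0; 21 -37.5 2 0 0 -7.3 0; 26 -34.5 2 0 0 -7.3 0; 30 -31 2 0 0 -7.3 0; 34 -27 1 0 0 -7.3 0; 37 -22 1 0 0 -7.3 0; 39 -17 1 0 0 -7.3 0; 41 -12 1 0 0 -7.3 0'; 
python3 -c "
from h import *
snap('w2')"
```

```text
t: 2.2
eef_pos: [0.4278, 0.07, 0.2684]
tool_rot: [0.0, 0.799, 0.602, -0.0]
force: [0.5, -0.6, -0.7]
opening: 0.094
t 2.2 q [ 0.093  0.27  -0.404  2.006  0.135  0.891 -0.663] p [0.4278 0.07   0.2684] R [ 1.000e-04  7.988e-01  6.016e-01 -0.000e+00]
```

View pics/w2.png

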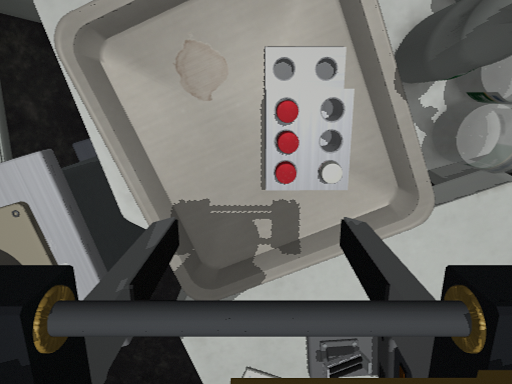

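Run:
```python
from h import *
p=cv2.imread("pics/w2.png")
cv2.imwrite("pics/c4.png",cv2.resize(p[40:200,250:370],None,fx=5,fy=5,interpolation=2)[:600*8//6][:800])
```

```text
(no output)
```

View pics/c4.png

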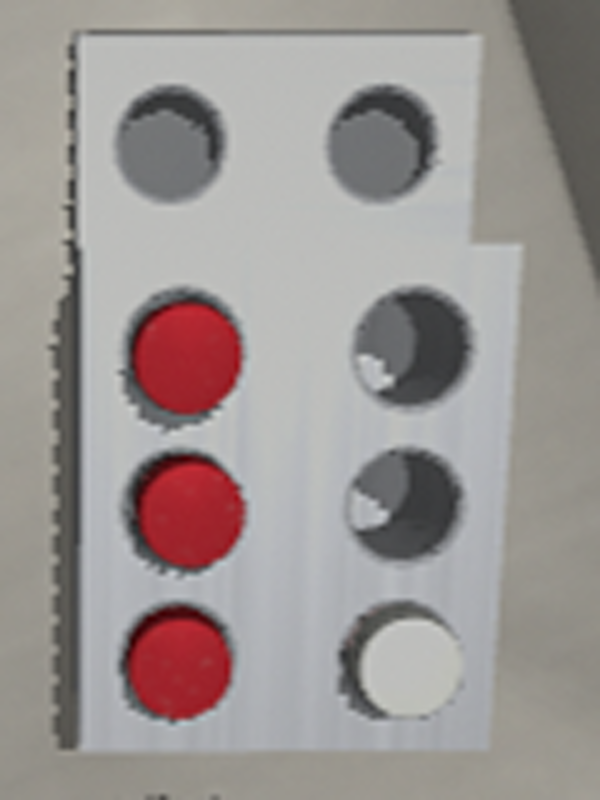

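Run:
```python
from h import *
s,p,d=load("w2"); W=wcloud(d,s)
b,g,r=[p[...,i].astype(int) for i in range(3)]
m=((r>130)&(g<90)&(b<90)).astype(np.uint8)
n,l,st,ce=cv2.connectedComponentsWithStats(m)
pts=[]
for i in range(1,n):
    if st[i,4]>100:
        q=wray(ce[i],s,.086); pts.append(q); print(ce[i],st[i],q, W[l==i][:,2].max(),np.median(W[l==i][:,2]))
v=(pts[0]-pts[-1])[:2]; print(np.linalg.norm(v),np.degrees(np.arctan2(v[1],v[0])))
for uv in [(285,68),(327,68)]: print(wray(uv,s,.023))
```

```text
[287.3511236  111.20224719] [277 101  21  22 356] [0.47435235 0.12199722 0.086     ] 0.4372148442116316 0.08758448742544206
[288.25993884 142.43119266] [278 133  21  20 327] [0.46703951 0.09049131 0.086     ] 0.09002142513068173 0.08768353508077892
[285.77922078 173.21428571] [276 164  20  20 308] [0.45594954 0.05892031 0.086     ] 0.4372148442116316 0.08761545273792176
0.06570661597733396 73.73529204640543
[0.4888819  0.16750642 0.023     ]
[0.5366323  0.15378357 0.023     ]
```

Run:
```python
from h import *
s=state(); T=frame(y=az(-16),z=[0,0,-1]); P,Q=plan(s["eef_pos"],rot(s),[.467,.0903,.11],T,4,0.4)
plan(P,Q,[.467,.0903,.0835],T,2,0.4)
```

```text
5.7 8.4 39.7 0 -0.1 0.1 0.4; 5.8 8.3 39.7 0 -0.1 0.1 0.4; 5.9 8.3 39.7 0 -0.1 0.1 0.4; 5.9 8.4 39.7 0 -0.1 0.1 0.4
norm 40.98262627318757 0.16487640713765886 end [0.467  0.0903 0.11  ]
0 -0 13.2 0 0.1 0.1 0.4; 0.1 -0 13.3 0 0.1 0.1 0.4
norm 13.246827577239198 0.11101918964693867 end [0.4671 0.0903 0.0835]
```

```bash
python3 -m crank '5.8 8.3 40 0 0 0 0.4; 5.8 8.3 40 0 0 0 0.4; 5.8 8.3 40 0 0 0 0.4; 6 8.4 38 0 0 0 0.4; 0 0 0 0 0 0 0.4'; 
python3 -c "
from h import *
snap('w3')"
```

```text
t: 2.88
eef_pos: [0.4648, 0.0815, 0.1084]
tool_rot: [-0.001, 0.8, 0.6, -0.002]
force: [-1.0, 0.6, 0.6]
opening: 0.0566
t 2.875 q [-0.028  0.569 -0.294  2.095  0.316  0.525 -0.839] p [0.4648 0.0815 0.1084] R [-0.0012  0.8     0.6    -0.0025]
```

View pics/w3.png

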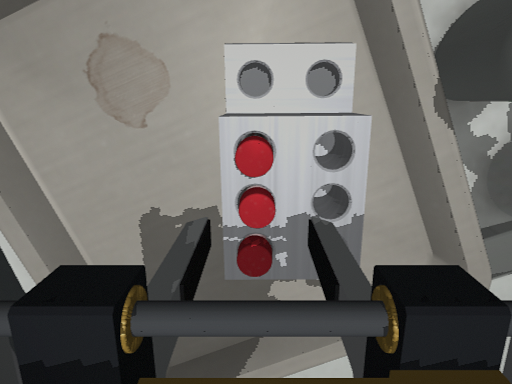

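```bash
python3 - <<'E'
from h import *
s,p,d=load("w3")
b,g,r=[p[...,i].astype(int) for i in range(3)]
for uv in [(256,209),(256,158)]: print(wray(uv,s,.087))
s=state(); print(s["t"],s["eef_pos"],s["qd"]); T=frame(y=az(-16),z=[0,0,-1]); P,Q=plan(s["eef_pos"],rot(s),[.467,.0903,.0835],T,2,0.4)
E
python3 - <<'E'
from h import *
p=cv2.imread("pics/w3.png")
cv2.imwrite("pics/c5.png",cv2.resize(p[120:290,200:380],None,fx=4,fy=4,interpolation=2)[:600])
E
```

```text
[0.46679176 0.09174533 0.087     ]
[0.47560623 0.12170807 0.087     ]
2.925 [0.46548211 0.08171614 0.10993632] [ 0.01173271 -0.04930569 -0.01578659 -0.01076598 -0.00405496  0.00712688
  0.00112166]
4.4 -0.4 13.2 -0.1 0 -0.1 0.4; 4.3 -0.5 13.2 -0.1 0 -0.1 0.4
norm 13.918203923260432 0.1534556101775736 end [0.467  0.0903 0.0835]
```

View pics/c5.png

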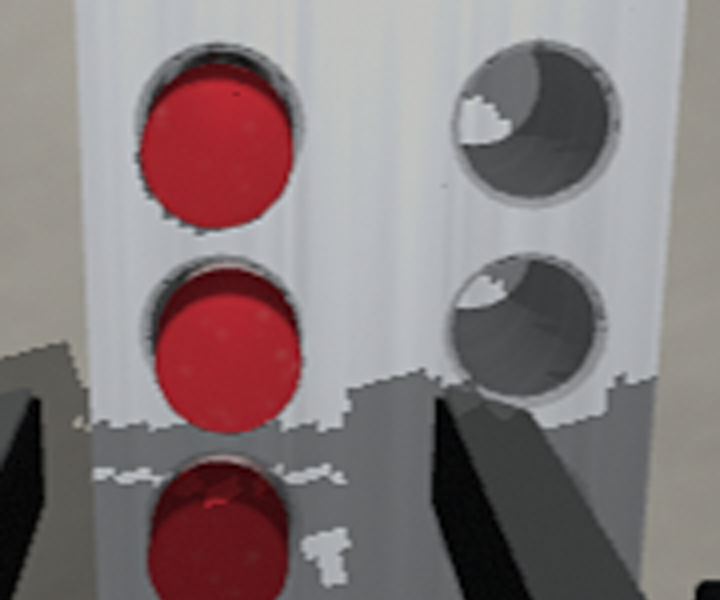

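```bash
python3 -m crank '5 0 8 0 0 0 0.4; 5 -0.5 9 0 0 0 0.4; 0 0 9 0 0 0 0.4; 0 0 0 0 0 0 0.4';  python3 -c "
from h import *
s=state();print(s['eef_pos'],s['tool_rot'],s['force'])"
```

```text
t: 3.42
eef_pos: [0.4681, 0.0917, 0.084]
tool_rot: [-0.0, 0.8, 0.6, -0.001]
force: [-0.6, -0.4, 0.2]
opening: 0.0564
[0.4680801  0.09166899 0.08400642] [-1.41514705e-04  7.99907656e-01  6.00122765e-01 -6.23397289e-04] [-0.55666731 -0.42718782  0.16482002]
```

```bash
python3 -m crank '0 0 0 0 0 0 1; 0 0 0 0 0 0 1; 0 0 0 0 0 0 1; 0 0 0 0 0 0 1'; python3 -m crank '0 0 -5 0 0 0 1; 0 0 -10 0 0 0 1; 0 0 -15 0 0 0 1; 0 0 -20 0 0 0 1; 0 0 -20 0 0 0 1'
python3 -c "
from h import *
snap('w4')"
```

```text
t: 3.92
eef_pos: [0.4681, 0.0918, 0.0845]
tool_rot: [-0.0, 0.8, 0.6, -0.0]
force: [-0.4, 1.1, 3.0]
opening: 0.0216
t: 4.55
eef_pos: [0.4689, 0.0918, 0.1558]
tool_rot: [0.0, 0.8, 0.6, 0.0]
force: [-0.6, -0.7, -1.2]
opening: 0.0212
t 4.55 q [-0.011  0.494 -0.341  2.044  0.267  0.644 -0.813] p [0.4689 0.0918 0.1558] R [2.e-04 8.e-01 6.e-01 4.e-04]
```

View pics/w4.png

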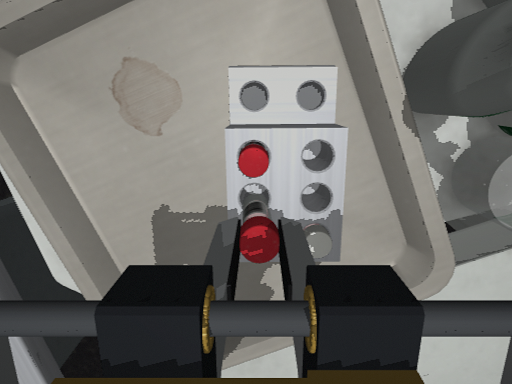

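```bash
cat > kin.py <<'E'
from h import *
import itertools
from scipy.optimize import least_squares
def rz(a): return R.from_euler('z',a).as_matrix()
def ry(a): return R.from_euler('y',a).as_matrix()
def fk(q,sg,x):
    h,L1,L2,L3,a1,a2,a3,o1,o7,o3,o5=x[:11]
    A=rz(sg[0]*q[0]+o1); p=np.array([0,0,h])
    A=A@ry(q[1])@rz(sg[1]*q[2]+o3); p=p+A@np.array([a1,0,L1])
    A=A@ry(q[3]); p=p+A@np.array([a2,0,0])
    A=A@rz(sg[2]*q[4]+o5); p=p+A@np.array([0,0,L2])
    A=A@ry(q[5]); p=p+A@np.array([a3,0,0]); A=A@rz(sg[3]*q[6]+o7); p=p+A@np.array([0,0,L3])
    return p,A
E
python3 - <<'E'
from kin import *
D=[load(t)[0] for t in ("w1","w2","w3","w4")]
D.append(dict(qpos=np.array([ 1.23719202,  0.62932376,  0.03843654,  1.51835855, -0.02698349,0.99629659, -0.01996604]),eef_pos=np.array([ 0.17185508, -0.62620123,  0.21557153]),tool_rot=np.array([-9.23407227e-04,  9.91044888e-01,  1.33525866e-01, -1.41523989e-04])))
res=[]
for sg in itertools.product([1,-1],repeat=4):
  for o7 in (0,1.57,3.14,-1.57):
    def f(x):
        e=[]
        for s in D:
            p,A=fk(s["qpos"],sg,x); e+=list((p-s["eef_pos"])*5)+list((A.T@rot(s).as_matrix()-np.eye(3)).ravel())
        return np.array(e+list(0.001*x[4:7])+list(.01*x[9:11]))
    r=least_squares(f,[.35,.4,.4,.3,0,0,0,0,o7,0,0]); res.append((r.cost,sg,np.round(r.x,4)))
res.sort(key=lambda t:t[0])
for r in res[:4]: print(r)
E
```

```text
(np.float64(0.0006178183973678987), (-1, -1, -1, -1), array([-2.497e-01,  5.662e-01,  3.926e-01, -2.224e-01,  1.100e-03,
        1.000e-03,  1.280e-02, -3.780e-02,  1.506e+00, -2.130e-02,
        1.170e-02]))
(np.float64(0.0006270900640991502), (-1, -1, -1, -1), array([ 0.899 ,  0.5726,  0.3916,  0.9391, -0.0044, -0.0039,  0.0119,
       -0.0526,  1.5283,  0.0068, -0.006 ]))
(np.float64(0.0006270900648781948), (-1, -1, -1, -1), array([ 0.899 ,  0.5726,  0.3916,  0.9391, -0.0044, -0.0039,  0.0119,
       -0.0526,  1.5283,  0.0068, -0.006 ]))
(np.float64(0.000627090065743046), (-1, -1, -1, -1), array([ 0.8989,  0.5726,  0.3916,  0.939 , -0.0044, -0.0039,  0.0119,
       -0.0526,  1.5283,  0.0068, -0.006 ]))
```

```bash
python3 -m crank '0 0 -20 0 0 0 1; 0 0 0 0 -10 0 1;0 0 0 0 -10 0 1; 0 0 0 0 0 0 1; 0 0 0 0 0 0 1'; python3 -c "
from h import *
snap('w5')"; python3 -m crank '0 0 0 0 10 0 1; 0 0 0 0 10 0 1; 0 0 0 0 0 0 1';  python3 -c "
from h import *
snap('w6')"
python3 - <<'E'
from kin import *
D=[load(t)[0] for t in ("w2","w4","w5","w6")]
D.append(dict(qpos=np.array([ 1.23719202,  0.62932376,  0.03843654,  1.51835855, -0.02698349,0.99629659, -0.01996604]),eef_pos=np.array([ 0.17185508, -0.62620123,  0.21557153]),tool_rot=np.array([-9.23407227e-04,  9.91044888e-01,  1.33525866e-01, -1.41523989e-04])))
sg=(-1,)*4
def f(x):
        e=[]
        for s in D:
            p,A=fk(s["qpos"],sg,x); e+=list((p-s["eef_pos"])*5)+list((A.T@rot(s).as_matrix()-np.eye(3)).ravel())
        return np.array(e+list(0.001*x[4:7])+list(.01*x[9:11]))
r=least_squares(f,[.35,.4,.4,.3,0,0,0,0,1.57,0,0]); print(r.cost,np.round(r.x,4)); print(np.round(f(r.x),4)); np.save("kin.npy",r.x)
E
```

```text
t: 5.22
eef_pos: [0.4683, 0.0913, 0.1743]
tool_rot: [0.104, 0.788, 0.591, -0.139]
force: [-0.1, 0.2, 0.4]
opening: 0.0211
t 5.225 q [-0.312  0.569 -0.205  1.873  0.423  1.008 -1.064] p [0.4683 0.0913 0.1743] R [ 0.1039  0.7878  0.5909 -0.139 ]
t: 5.65
eef_pos: [0.4679, 0.0841, 0.1752]
tool_rot: [0.001, 0.804, 0.595, -0.001]
force: [-0.7, 0.1, -0.5]
opening: 0.0214
t 5.65 q [ 0.008  0.46  -0.344  2.03   0.241  0.69  -0.787] p [0.4679 0.0841 0.1752] R [ 9.000e-04  8.040e-01  5.946e-01 -6.000e-04]
0.0005666326232736051 [ 0.313   0.5744  0.3882  0.3633 -0.0083 -0.0092  0.0113 -0.0517  1.5359
  0.0102 -0.0109]
[-0.0152  0.0111  0.0013 -0.      0.0002  0.0042 -0.0001 -0.     -0.0046
 -0.0042  0.0046 -0.      0.0077  0.0024 -0.0055 -0.     -0.0009  0.0001
  0.0009 -0.     -0.0034 -0.0001  0.0034 -0.     -0.0039  0.0031  0.0109
 -0.     -0.0012 -0.0002  0.0012 -0.      0.0095  0.0002 -0.0095 -0.
  0.0038  0.0028 -0.0036 -0.     -0.0007  0.0008  0.0007 -0.     -0.0036
 -0.0008  0.0036 -0.     -0.011  -0.0048 -0.0031 -0.      0.0026  0.0031
 -0.0026 -0.      0.0003 -0.0031 -0.0003 -0.     -0.     -0.      0.
  0.0001 -0.0001]
```

```bash
cat >> kin.py <<'E'
lo=np.array([-3.06,-.37,-1.25,.18,-1.1,.23,-2.94]); hi=np.array([3.06,2.12,1.32,2.47,4.24,1.98,2.94])
X=np.load("kin.npy") if __import__("os").path.exists("kin.npy") else None
def ik(P,Q,seeds,w=.02):
    best=None
    for q0 in seeds:
        q0=np.clip(q0,lo+.01,hi-.01)
        def f(q):
            p,A=fk(q,(-1,)*4,X); return np.r_[(p-P)*10,R.from_matrix(A.T@Q.as_matrix()).as_rotvec()*2,w*(q-q0)*.1]
        r=least_squares(f,q0,bounds=(lo+.03,hi-.03)); p,A=fk(r.x,(-1,)*4,X)
        e=np.linalg.norm(p-P)*1000+np.degrees(R.from_matrix(A.T@Q.as_matrix()).magnitude())
        if best is None or e<best[0]: best=(e,r.x)
    return best
def toolz(azd,tilt): # tilt from vertical, pointing toward azimuth
    t=np.radians(tilt); return np.sin(t)*az(azd)-np.array([0,0,np.cos(t)])
E
cat > t1.py <<'E'
from kin import *
s=load("w6")[0]; rng=np.random.default_rng(0)
seeds=[s["qpos"]]+[s["qpos"]+rng.normal(0,.5,7) for _ in range(5)]
for th in (30,40,50,60):
  out=[]
  P=np.array([.4945,-.2455,.057])-.032*np.r_[np.cos(np.radians(20))*az(-9.8)[:2],-np.sin(np.radians(20))]
  for sgn in (1,-1):
    b=ik(P,frame(y=az(-9.8+90*sgn),z=toolz(-9.8,70-th)),seeds); out.append("C%+d e%.1f %s"%(sgn,b[0],np.round(b[1],2)))
  print(th,*out)
  for nm,w in (("F",(.4885,.1668)),("R",(.536,.1535))):
   for a in (19,-56,-76,-96):
    for sgn in (1,-1):
     b=ik(np.array([*w,.041]),frame(y=az(a+90*sgn),z=toolz(a,th)),seeds)
     if b[0]<4: print("  ",nm,a,sgn,"e%.1f"%b[0],np.round(b[1],2))
E
python3 t1.py
```

```text
Traceback (most recent call last):
  File "t1.py", line 8, in <module>
    b=ik(P,frame(y=az(-9.8+90*sgn),z=toolz(-9.8,70-th)),seeds); out.append("C%+d e%.1f %s"%(sgn,b[0],np.round(b[1],2)))
  File "kin.py", line 22, in ik
    r=least_squares(f,q0,bounds=(lo+.03,hi-.03)); p,A=fk(r.x,(-1,)*4,X)
ValueError: Initial guess is outside of provided bounds
```

```bash
sed -i 's/lo+.01,hi-.01/lo+.05,hi-.05/' kin.py; time python3 t1.py
```

```text
30 C+1 e27.4 [ 1.33  1.06 -1.22  2.44  2.15  0.74 -0.  ] C-1 e28.9 [ 1.41  1.06 -1.22  2.4   2.05  0.62 -2.91]
   F -56 1 e0.0 [-0.59  0.8  -0.24  2.11  1.19  0.76 -1.28]
   F -56 -1 e0.0 [-1.27  0.98  0.91  2.09 -0.57  0.36 -2.65]
   F -76 1 e0.0 [-0.67  0.83 -0.06  1.93  0.77  0.79 -1.14]
   F -76 -1 e0.0 [-0.23  1.   -0.83  1.94  1.17  1.29  1.61]
   F -96 1 e0.0 [-0.55  0.88 -0.18  1.78  0.63  0.98 -1.28]
   F -96 -1 e0.0 [-0.18  1.06 -0.87  1.79  1.03  1.39  1.47]
   R 19 1 e1.2 [ 0.34  1.14 -1.22  2.44  2.09  1.13 -0.37]
   R -56 1 e0.0 [-0.54  0.82 -0.21  2.03  1.17  0.75 -1.15]
   R -56 -1 e0.0 [-1.17  0.99  0.9   2.01 -0.53  0.38 -2.64]
   R -76 1 e0.0 [-0.61  0.85 -0.06  1.85  0.77  0.82 -1.05]
   R -76 -1 e0.0 [-0.2   1.01 -0.79  1.86  1.18  1.28  1.73]
   R -96 1 e0.0 [-0.49  0.91 -0.18  1.69  0.64  1.03 -1.2 ]
   R -96 -1 e0.0 [-0.16  1.07 -0.83  1.7   1.04  1.4   1.58]
40 C+1 e7.7 [ 1.24  1.02 -1.22  2.44  2.02  0.82 -0.02] C-1 e16.0 [ 1.29  1.   -1.22  2.37  1.84  0.71 -2.91]
   F -56 1 e0.0 [-0.72  0.88 -0.2   2.09  1.23  0.9  -1.42]
   F -56 -1 e0.0 [-1.42  1.14  1.0
[... 1644 characters left out ...]
 -1 e0.0 [-1.64  1.52  1.26  2.   -0.6   0.55 -2.91]
   F -76 1 e0.0 [-0.93  1.1   0.05  1.74  0.81  1.21 -1.32]
   F -76 -1 e0.0 [-0.55  1.21 -0.63  1.75  1.14  1.69  1.5 ]
   F -96 1 e0.0 [-0.73  1.16 -0.12  1.49  0.68  1.5  -1.36]
   F -96 -1 e0.0 [-0.62  1.19 -0.34  1.49  0.81  1.61  1.65]
   R -56 1 e0.0 [-0.88  1.07 -0.05  1.96  1.25  1.13 -1.5 ]
   R -56 -1 e0.0 [-1.55  1.51  1.25  1.95 -0.56  0.51 -2.91]
   R -76 1 e0.0 [-0.79  1.12 -0.09  1.67  0.94  1.31 -1.34]
   R -76 -1 e0.0 [-0.52  1.2  -0.57  1.68  1.18  1.66  1.61]
   R -96 1 e0.0 [-0.68  1.19 -0.1   1.4   0.72  1.53 -1.29]
   R -96 -1 e0.0 [-0.59  1.2  -0.29  1.4   0.83  1.62  1.76]
real	1m59.536s
user	1m58.756s
sys	0m0.279s
```

Run:
```python
from h import *
for cam in ("scene","side"):
    W=cloud(cam,np.load(f"pics/{cam}0.npy"))
    w=np.array([.4885,.1668])
    for a in (104,94,84,74):
        u=az(a)[:2]; n=np.array([-u[1],u[0]])
        rel=W[...,:2]-w; al=rel@u; la=rel@n
        o=[]
        for lo_ in np.arange(0,.32,.02):
            m=(al>lo_)&(al<lo_+.02)&(abs(la)<.09)&(W[...,2]<.4)
            o.append("%.0f"%(1000*np.percentile(W[...,2][m],99)) if m.sum()>3 else "-")
        print(cam,a,o)
```

```text
scene 104 ['10', '6', '5', '5', '5', '20', '29', '29', '27', '50', '52', '53', '53', '52', '52', '51']
scene 94 ['10', '14', '12', '12', '13', '19', '29', '34', '47', '49', '52', '53', '178', '178', '179', '178']
scene 84 ['12', '17', '24', '27', '27', '28', '29', '29', '35', '51', '52', '53', '179', '179', '179', '178']
scene 74 ['9', '18', '26', '28', '28', '28', '29', '29', '49', '51', '53', '53', '179', '179', '179', '178']
side 104 ['4', '3', '3', '4', '3', '26', '27', '27', '-', '51', '51', '51', '51', '51', '51', '49']
side 94 ['17', '10', '10', '11', '14', '19', '27', '33', '45', '51', '51', '51', '177', '177', '178', '178']
side 84 ['24', '15', '22', '26', '26', '27', '27', '28', '41', '50', '51', '57', '178', '177', '178', '178']
side 74 ['24', '23', '25', '27', '27', '27', '27', '27', '49', '51', '51', '51', '178', '178', '170', '178']
```

Run:
```python
from h import *
s=state(); T=frame(y=az(-16),z=[0,0,-1]); P,Q=plan(s["eef_pos"],rot(s),[.4885,.1667,.165],T,4,1)
```

```text
20.5 -0.9 2.5 0 0 -0.2 1; 20.5 -0.9 2.5 0 0 -0.2 1; 20.5 -0.8 2.5 0 0 -0.2 1; 20.5 -0.7 2.6 0 0 -0.2 1
norm 20.658058704124674 0.19106896885730645 end [0.4885 0.1667 0.165 ]
```

```bash
python3 -m crank '20.5 -1 2 0 0 -0.2 1; 20.5 -1 2 0 0 -0.2 1; 20.5 -1 3 0 0 -0.2 1; 20.5 -0.5 3 0 0 -0.2 1; 0 0 0 0 0 0 1'
python3 - <<'E'
from h import *
s,p,d=snap('w7')
for n in ("scene","side"):
    p,d=camera(n); cv2.imwrite(f"pics/{n}7.png",p)
    c=proj(n,s["eef_pos"]).astype(int); print(n,c)
    cv2.imwrite(f"pics/{n}7c.png",cv2.resize(p[max(c[1]-40,0):c[1]+60,c[0]-50:c[0]+50],None,fx=6,fy=6,interpolation=2))
print(state()["eef_pos"])
E
```

```text
t: 6.32
eef_pos: [0.4878, 0.1741, 0.1643]
tool_rot: [-0.0, 0.795, 0.607, 0.0]
force: [0.1, -0.1, 0.1]
opening: 0.0217
t 6.325 q [-0.165  0.529 -0.337  1.933  0.255  0.72  -0.919] p [0.4878 0.1741 0.1643] R [-3.000e-04  7.947e-01  6.071e-01  3.000e-04]
scene [216 113]
side [256 123]
[0.48754677 0.17085559 0.1643783 ]
```

View pics/scene7c.png

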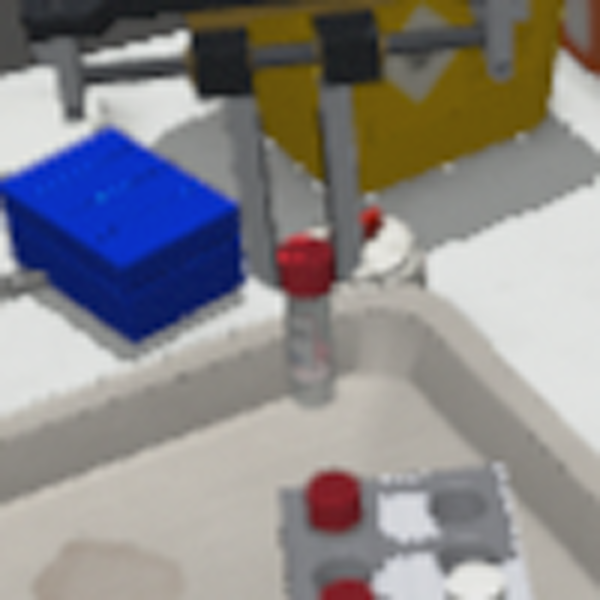

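View pics/side7c.png

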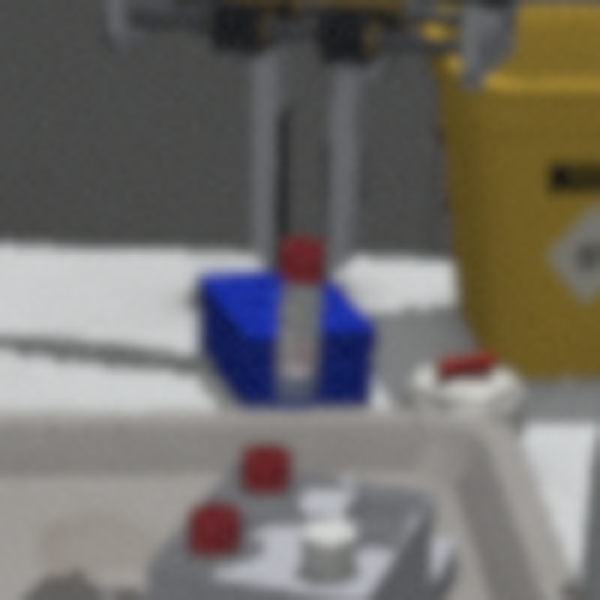

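View pics/w7.png

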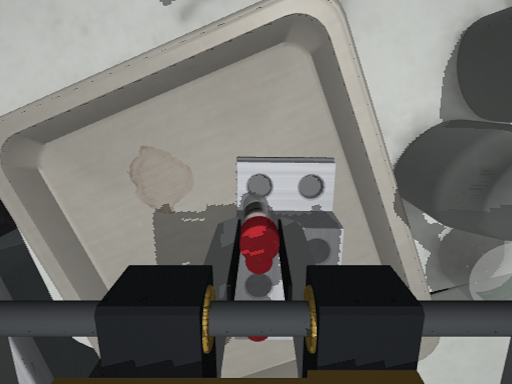

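Run:
```python
from h import *
s=load("w7")[0]
for uv in [(259.5,186),(311.5,186)]: print(wray(uv,s,.023))
s=state(); P=s["eef_pos"]; print(P,s["t"])
for n,c in (("scene",(216,113)),("side",(256,123))):
    for dz in (-.069,-.005,.003): print(n,dz,(proj(n,P+[0,0,dz])-[c[0]-50,c[1]-40]+.4)*6)
T=frame(y=az(-16),z=[0,0,-1]); plan(P,rot(s),[.4885,.1667,.105],T,3,1)
```

```text
[0.48752946 0.16754704 0.023     ]
[0.53616395 0.15429212 0.023     ]
[0.48754677 0.17085559 0.1643783 ] 6.475
scene -0.069 [322.05910158 391.1674778 ]
scene -0.005 [308.56720858 263.2740834 ]
scene 0.003 [306.78307142 246.36175255]
side -0.069 [303.22471278 393.33381305]
side -0.005 [306.62755846 258.9603182 ]
side 0.003 [307.06727466 241.59655606]
-1.2 0.7 19.8 -0 0 0.2 1; -1.3 0.7 19.8 -0 0 0.2 1; -1.2 0.7 19.8 -0 0 0.2 1
norm 19.843723925208142 0.17550447637628516 end [0.4885 0.1667 0.105 ]
```

```bash
python3 -m crank '-1 1.5 20 0 0 0.2 1; -1 1 20 0 0 0.2 1; -1 1 20 0 0 0 1; 0 0 2 0 0 0 1; 0 0 0 0 0 0 1'
python3 - <<'E'
from h import *
s,p,d=snap('w8'); cv2.imwrite("pics/w8c.png",cv2.resize(p[120:280,180:340],None,fx=4,fy=4,interpolation=2)[:600])
for n in ("scene","side"):
    s=state();p,d=camera(n)
    c=proj(n,s["eef_pos"]).astype(int); print(n,c,s["eef_pos"])
    for dz in (-.069,-.005): print(n,dz,(proj(n,s["eef_pos"]+[0,0,dz])-[c[0]-40,c[1]-30]+.4)*7)
    cv2.imwrite(f"pics/{n}8c.png",cv2.resize(p[max(c[1]-30,0):c[1]+50,c[0]-40:c[0]+40],None,fx=7,fy=7,interpolation=2))
E
```

```text
t: 7.1
eef_pos: [0.4906, 0.1674, 0.1029]
tool_rot: [0.0, 0.798, 0.603, 0.0]
force: [0.9, 0.0, 0.3]
opening: 0.0214
t 7.1 q [-0.19   0.622 -0.288  1.983  0.309  0.577 -0.964] p [0.4906 0.1674 0.1029] R [2.000e-04 7.981e-01 6.025e-01 1.000e-04]
scene [220 135] [0.49083519 0.16770425 0.1032151 ]
scene -0.069 [302.68493421 364.49408401]
scene -0.005 [288.87853301 228.52489756]
side [257 145] [0.49095549 0.16784616 0.10334475]
side -0.069 [281.42597158 379.67132159]
side -0.005 [285.43191948 231.0693735 ]
```

View pics/scene8c.png

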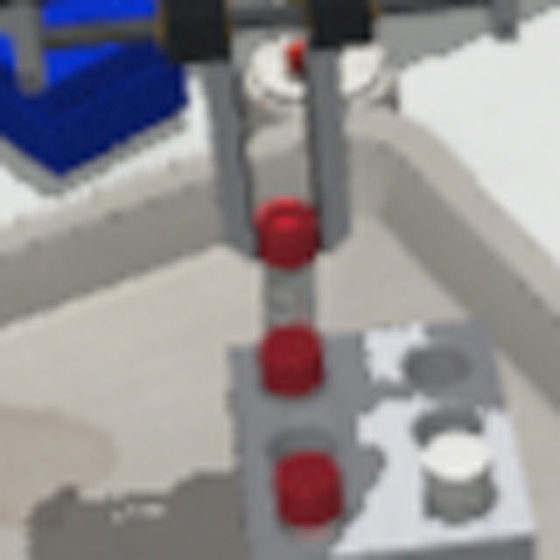

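View pics/side8c.png

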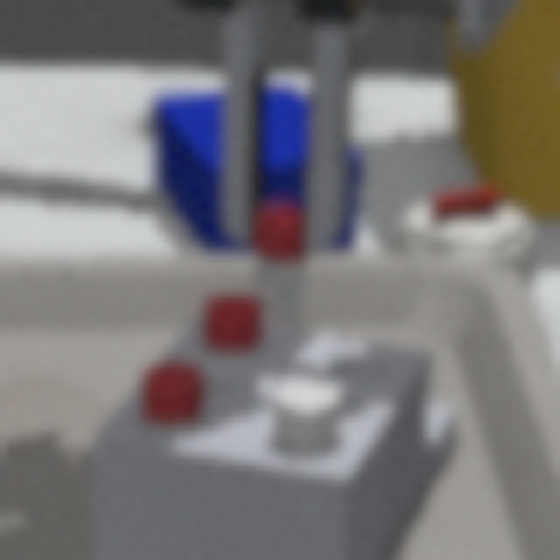

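View pics/w8c.png

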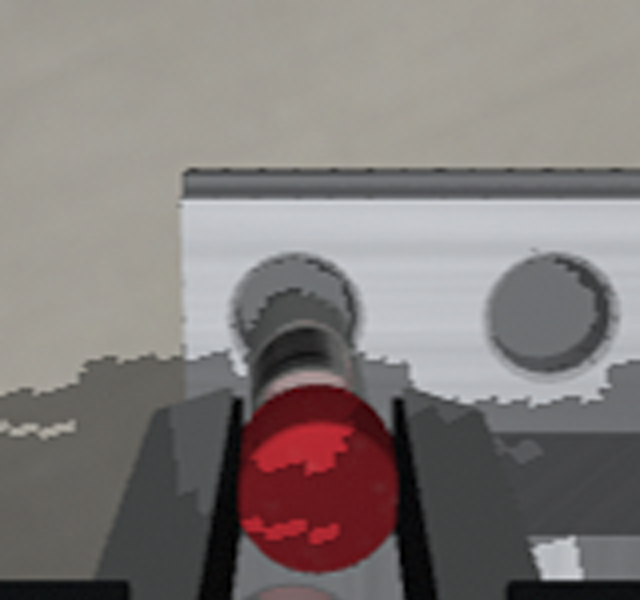

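Run:
```python
from h import *
s=load("w8")[0]
a=wray((254.8,200.2),s,.034)-.01*az(74); b=wray((254,198.5),s,.023); d=(b-a)[:2]
print(a,b,"dx rack",d@az(-16)[:2],"dy",d@az(74)[:2]); s=state(); print(s["eef_pos"])
```

```text
[0.48618632 0.15971678 0.034     ] [0.48766205 0.16763222 0.023     ] dx rack -0.000763231534900662 dy 0.00801556928171663
[0.49093286 0.16791445 0.10332045]
```

Run:
```python
from h import *
for tag in ("w7","w8"):
    s,p,d=load(tag); W=wcloud(d,s); P=s["eef_pos"]
    print(tag,P)
    for r in range(188,246,3):
        o=[]
        for c in (248,255,262):
            q=W[r,c]-P; o.append("(%.1f %.1f %.1f)"%(1000*q@az(74),1000*q@az(-16),1000*q[2]))
        print(r,*o)
```

```text
w7 [0.48778866 0.17406219 0.16434805]
188 (-9.7 -9.7 -145.9) (-11.3 -2.9 -152.3) (-11.4 4.1 -152.9)
191 (-11.9 -9.6 -142.8) (-14.8 -2.9 -153.4) (-14.5 4.2 -152.7)
194 (-14.4 -9.6 -141.0) (7.1 -2.1 -66.0) (-17.6 4.2 -152.8)
197 (5.3 -7.2 -64.1) (7.2 -2.0 -57.9) (6.2 3.1 -61.5)
200 (5.5 -6.9 -55.8) (7.3 -1.9 -50.1) (6.9 3.0 -51.7)
203 (5.2 -6.7 -49.9) (7.4 -1.8 -43.1) (6.7 2.9 -45.3)
206 (5.4 -6.5 -42.4) (7.6 -1.7 -35.9) (7.5 2.9 -36.4)
209 (5.4 -6.2 -36.1) (7.2 -1.6 -30.9) (7.1 2.8 -31.6)
212 (5.3 -6.1 -30.5) (7.6 -1.6 -24.0) (7.1 2.8 -25.6)
215 (5.2 -5.9 -25.0) (7.3 -1.5 -19.3) (7.4 2.7 -19.3)
218 (5.3 -5.7 -19.5) (9.2 -1.4 -9.0) (9.4 2.6 -8.5)
221 (7.6 -5.4 -8.1) (9.4 -1.3 -3.6) (9.6 2.5 -3.1)
224 (7.6 -5.2 -3.5) (9.4 -1.3 0.9) (9.0 2.5 -0.0)
227 (7.6 -5.1 0.9) (8.0 -1.3 1.9) (8.9 2.5 4.0)
230 (7.0 -5.0 3.7) (6.5 -1.2 2.5) (6.3 2.5 1.8)
233 (5.1 -5.0 3.3) (5.0 -1.2 2.9) (5.3 2.5 3.7)
236 (2.7 -5.0 1.8) (3.3 -1.2 3.2) (3.2 2.6 2.8)
239 (1.7 -4.9 3.6) (2.0 -1.2 4.2) (1.5 2.6 2.8)
242 (0.1 -4.9 3.8) (-0.3 -1.2 2.9) (-0.3 2.6 2.6)
245 (-1.9 -4.9 3.3) (-1.9 -1.1 3.2) (-1.7 2.7 3.5)
w8 [0
[... 370 characters left out ...]
4 -43.4) (7.7 -1.6 -35.6) (6.9 3.0 -37.9)
209 (5.4 -6.2 -36.4) (7.4 -1.5 -30.2) (7.1 2.9 -31.4)
212 (5.1 -6.0 -31.1) (7.3 -1.5 -24.9) (7.3 2.9 -25.0)
215 (5.0 -5.8 -25.8) (7.1 -1.4 -20.0) (7.2 2.8 -19.8)
218 (5.0 -5.7 -20.4) (9.3 -1.3 -8.7) (9.5 2.7 -8.1)
221 (7.7 -5.3 -8.2) (9.5 -1.2 -3.3) (9.4 2.7 -3.6)
224 (7.6 -5.1 -3.6) (8.9 -1.2 -0.3) (9.5 2.6 1.2)
227 (7.5 -5.0 0.6) (74.4 0.8 168.8) (8.4 2.6 2.9)
230 (6.5 -4.9 2.4) (6.9 -1.2 3.3) (6.9 2.6 3.4)
233 (5.4 -4.9 3.9) (5.1 -1.2 3.3) (5.0 2.6 3.0)
236 (3.3 -4.9 3.1) (3.0 -1.2 2.4) (3.7 2.6 3.9)
239 (1.6 -4.9 3.1) (1.6 -1.2 3.2) (1.3 2.6 2.4)
242 (-0.1 -5.0 3.2) (-0.6 -1.2 2.1) (-0.4 2.6 2.5)
245 (-1.6 -4.9 3.7) (-1.5 -1.2 3.9) (-1.7 2.6 3.7)
```

```bash
python3 -m crank '1.5 -2.2 0 0 0 0 1; 0 0 7 0 0 0 1; 0 0 7 0 0 0 1; 0 0 0 0 0 0 1'
python3 - <<'E'
from h import *
s,p,d=snap('w9'); cv2.imwrite("pics/w9c.png",cv2.resize(p[120:280,180:340],None,fx=4,fy=4,interpolation=2)[:600]); print(s["force"])
E
```

```text
t: 7.75
eef_pos: [0.4881, 0.1696, 0.0877]
tool_rot: [-0.0, 0.798, 0.603, -0.001]
force: [0.5, -1.8, 0.0]
opening: 0.0212
t 7.75 q [-0.205  0.646 -0.274  1.996  0.321  0.542 -0.98 ] p [0.4881 0.1696 0.0877] R [-2.000e-04  7.979e-01  6.029e-01 -8.000e-04]
[ 0.48644345 -1.75547608  0.01814099]
```

View pics/w9c.png

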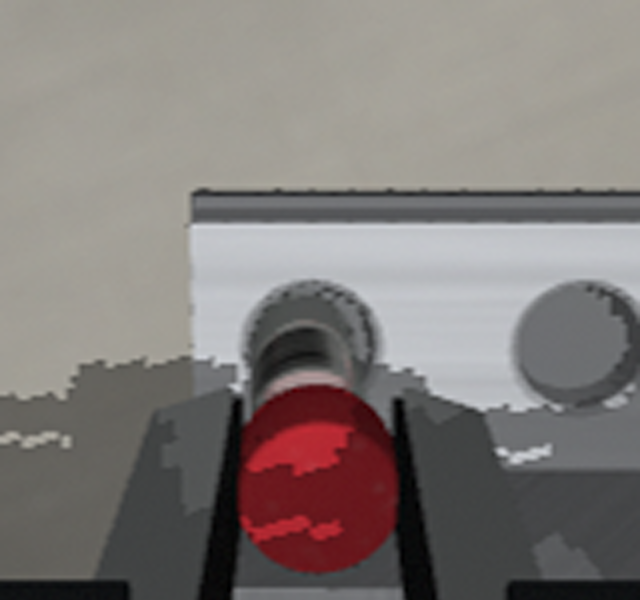

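Run:
```python
from h import *
for tag in ("w9",):
    s,p,d=load(tag); W=wcloud(d,s); P=s["eef_pos"]
    for r in range(186,212,2):
        o=[]
        for c in (241,245,248,255,262,266,270):
            q=W[r,c]-P; o.append("(%.0f %.0f %.0f)"%(1000*q@az(74),1000*q@az(-16),1000*q[2]))
        print(r,*o)
    print((wray((180+312/4-.4,120+345/4-.4),s,.023)-P)@np.stack([az(74),az(-16)],1)*1000)
```

```text
186 (14 -12 -63) (14 -9 -64) (13 -7 -66) (14 -2 -63) (14 3 -64) (14 6 -64) (13 9 -65)
188 (12 -12 -64) (12 -9 -64) (12 -7 -65) (12 -2 -65) (12 3 -64) (12 6 -64) (12 9 -64)
190 (10 -12 -64) (11 -9 -64) (11 -7 -64) (10 -2 -65) (10 3 -65) (11 6 -64) (11 9 -64)
192 (9 -12 -64) (9 -9 -64) (9 -7 -65) (6 -2 -76) (6 3 -76) (9 6 -65) (9 9 -65)
194 (8 -12 -64) (8 -9 -64) (7 -7 -65) (7 -2 -65) (4 3 -76) (4 6 -75) (8 9 -64)
196 (6 -12 -64) (6 -9 -65) (5 -7 -68) (7 -2 -60) (6 3 -63) (3 6 -75) (6 9 -64)
198 (4 -12 -64) (1 -10 -75) (5 -7 -61) (7 -2 -56) (6 3 -59) (3 6 -69) (1 9 -77)
200 (3 -12 -64) (3 -9 -64) (5 -7 -57) (8 -2 -49) (6 3 -53) (4 6 -61) (-1 9 -77)
202 (1 -12 -65) (3 -9 -59) (5 -7 -53) (8 -2 -44) (7 3 -47) (4 6 -56) (-2 9 -76)
204 (-0 -12 -65) (3 -9 -54) (5 -7 -48) (7 -2 -42) (7 3 -43) (5 6 -50) (-4 9 -76)
206 (-2 -12 -65) (3 -9 -50) (5 -6 -43) (7 -2 -37) (7 3 -38) (5 6 -44) (-6 9 -76)
208 (-4 -12 -65) (3 -9 -44) (5 -6 -38) (7 -2 -32) (8 3 -31) (6 6 -38) (-7 9 -76)
210 (-5 -12 -64) (3 -8 -40) (5 -6 -35) (7 -2 -29) (7 3 -29) (6 5 -32) (-9 10 -76)
[-1.74316714 -0.11906637]
```

```bash
python3 -m crank '0.7 0.6 4 0 0 0 1; 0 0 4 0 0 0 1; 0 0 1 0 0 0 1; 0 0 0 0 0 0 1'; python3 -c "
from h import *
s=state();print(s['eef_pos'],s['force'])"
```

```text
t: 8.3
eef_pos: [0.4894, 0.1703, 0.0794]
tool_rot: [-0.0, 0.798, 0.603, -0.0]
force: [-0.1, -0.4, -0.4]
opening: 0.0216
[0.48940442 0.17031313 0.07940295] [-0.05704189 -0.39661241 -0.36978593]
```

```bash
python3 -m crank '0 0 0.5 0 0 0 0.6; 0 0 0 0 0 0 0.6; 0 0 0 0 0 0 0.6; 0 0 -10 0 0 0 0.5; 0 0 -30 0 0 0 0.5; 0 0 -40 0 0 0 0.5; 0 0 -20 0 0 0 0.5; 0 0 0 0 0 0 0.5'; python3 -c "
from h import *
snap('w10')
p,d=camera('scene'); cv2.imwrite('pics/s10.png',cv2.resize(p[90:220,150:300],None,fx=5,fy=4.6,interpolation=2)[:600])"
```

```text
t: 9.3
eef_pos: [0.4906, 0.1708, 0.1809]
tool_rot: [0.001, 0.798, 0.603, 0.002]
force: [-0.4, -0.5, -0.2]
opening: 0.047
t 9.3 q [-0.15   0.506 -0.348  1.916  0.244  0.756 -0.912] p [0.4906 0.1708 0.1809] R [7.000e-04 7.980e-01 6.027e-01 2.000e-03]
```

View pics/w10.png

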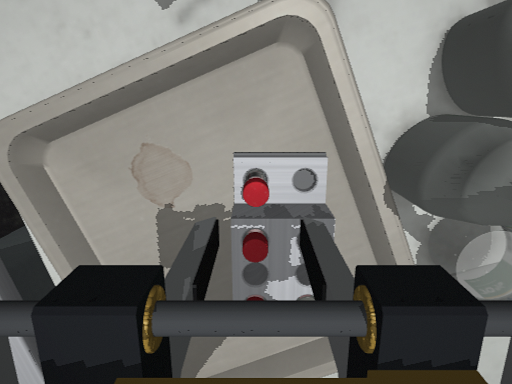

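View pics/s10.png

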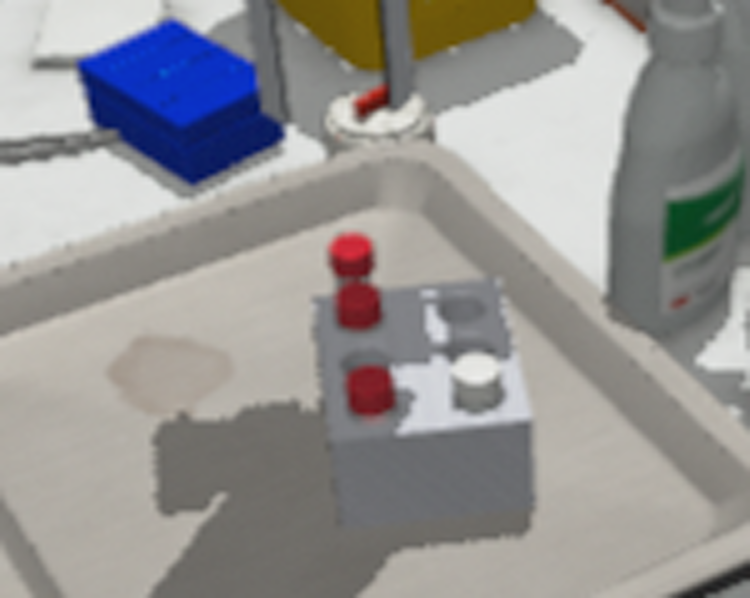

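Run:
```python
from kin import *
s,p,d=load("w10"); 
b,g,r=[p[...,i].astype(int) for i in range(3)]
m=((r>130)&(g<90)&(b<90)).astype(np.uint8); m[:, :235]=0;m[:,280:]=0
n,l,st,ce=cv2.connectedComponentsWithStats(m)
for i in range(1,n): 
    if st[i,4]>50: print(ce[i],st[i],wray(ce[i],s,.080))
W=wcloud(d,s); q=W[186:202,248:264].reshape(-1,3); q=q[(q[:,2]>.07)&(q[:,2]<.09)]; print(np.median(q[:,2]),q.mean(0))
v=np.array([.488,.1675]); 
for psi in (-76,-86,-66):
  u=toolz(psi,65); Q=frame(y=az(psi+90),z=u)
  G=np.array([*v,.047])
  for cam in ("scene","side"):
    C=cloud(cam,np.load(f"pics/{cam}0.npy")).reshape(-1,3)
    C=C[(C[:,2]>.01)&(C[:,2]<.6)&(C[:,0]>.1)&(C[:,1]>.1)&(C[:,1]<.9)]
    for back in (0,.07,.1):
        rel=C-(G-back*u); al=-(rel@u); lat=np.linalg.norm(rel+al[:,None]*u,axis=1)
        mm=(al>.086)&(al<.5); print(psi,cam,back,"min lateral",lat[mm].min(),"z",C[mm][lat[mm].argmin()])
  seeds=[s["qpos"],np.array([-.93,1.1,.05,1.74,.81,1.21,-1.32])]
  for nm,P in (("g",G),("pre",G-.07*u),("hi",G-.07*u+[0,0,.1])):
    e,q=ik(P,Q,seeds); print(nm,"e%.1f"%e,np.round(q,2),np.round(P,4))
```

```text
[255.53740157 193.78740157] [243 182  26  25 508] [0.48837399 0.16883345 0.08      ]
0.08177072085377513 [0.4885433  0.16956688 0.0817863 ]
-76 scene 0 min lateral 0.0739768536127919 z [0.46272887 0.29724491 0.02728281]
-76 scene 0.07 min lateral 0.08016531848720546 z [0.460315   0.36091084 0.05195692]
-76 scene 0.1 min lateral 0.08529769898737014 z [0.45706019 0.37028643 0.05050083]
-76 side 0 min lateral 0.07391923662335771 z [0.46004205 0.28813755 0.02320791]
-76 side 0.07 min lateral 0.08021384802643285 z [0.45259651 0.36083005 0.05102827]
-76 side 0.1 min lateral 0.08626077505587064 z [0.4552341  0.37227347 0.05020515]
g e0.0 [-0.96  1.14  0.07  1.7   0.81  1.28 -1.32] [0.488  0.1675 0.047 ]
pre e0.0 [-1.02  1.12  0.04  1.6   0.74  1.41 -1.27] [0.4727 0.2291 0.0766]
hi e0.0 [-1.02  0.97  0.04  1.62  0.74  1.51 -1.18] [0.4727 0.2291 0.1766]
-86 scene 0 min lateral 0.07286016346668857 z [0.48844458 0.30163055 0.0297175 ]
-86 scene 0.07 min lateral 0.07913448660993971 z [0.460315   0.36091084 0.05195692]
-86 scene 0.1 min lateral 0.07917674128885566 z [0.54169427 0.49894172 0.17768
[... 491 characters left out ...]
ateral 0.07454609356365949 z [0.43794694 0.29321648 0.02801185]
-66 scene 0.07 min lateral 0.08975709462278628 z [0.45035814 0.35920295 0.04922748]
-66 scene 0.1 min lateral 0.09623513356638677 z [0.44918628 0.37395725 0.05060816]
-66 side 0 min lateral 0.07528303875310359 z [0.45059027 0.29039905 0.02523669]
-66 side 0.07 min lateral 0.08990891233660192 z [0.45259651 0.36083005 0.05102827]
-66 side 0.1 min lateral 0.09884977677234788 z [0.44851415 0.37612994 0.04850385]
g e0.0 [-1.03  1.12  0.09  1.84  0.95  1.17 -1.4 ] [0.488  0.1675 0.047 ]
pre e0.0 [-1.09  1.08  0.04  1.76  0.86  1.29 -1.34] [0.4622 0.2255 0.0766]
hi e0.0 [-1.08  0.92  0.03  1.78  0.84  1.39 -1.23] [0.4622 0.2255 0.1766]
```

Run:
```python
from kin import *
s=state(); u=toolz(-84,65); Q=frame(y=az(6),z=u); G=np.array([.4884,.168,.047])-.004*u
hi_=G-.06*u+[0,0,.1]; print(G,hi_)
P,q=plan(s["eef_pos"],rot(s),hi_,Q,8,0.6)
e=ik(hi_,Q,[s["qpos"]]); print(e)
```

```text
[0.48802106 0.17160537 0.04869047] [0.48233696 0.22568595 0.17404757]
6.5 -2.7 0.6 -1.6 -8 -2.4 0.6; 6.5 -2.5 -0.4 -1.6 -8 -2.4 0.6; 6.6 -2.1 -1.4 -1.6 -8 -2.4 0.6; 6.4 -1.9 -2.3 -1.6 -8 -2.4 0.6; 6 -1.4 -3.3 -1.6 -8 -2.4 0.6; 5.6 -1.2 -4.1 -1.6 -8 -2.4 0.6; 5 -0.8 -4.8 -1.6 -8 -2.4 0.6; 4.3 -0.4 -5.6 -1.6 -8 -2.4 0.6
norm 7.032230967660758 8.522356331344916 end [0.4824 0.2257 0.1741]
(np.float64(0.0002123432014263373), array([-0.92888897,  1.00860139, -0.01403528,  1.50173783,  0.69685363,
        1.61858116, -1.18744015]))
```

```bash
python3 -m crank '6.5 -2.5 0.5 -1.6 -8 -2.4 0.6; 6.5 -2.5 -0.5 -1.6 -8 -2.4 0.6; 6.5 -2 -1.5 -1.6 -8 -2.4 0.6; 6.5 -2 -2.5 -1.6 -8 -2.4 0.6; 6 -1.5 -3 -1.6 -8 -2.4 0.6; 5.5 -1 -4 -1.6 -8 -2.4 0.6; 5 -1 -5 -1.6 -8 -2.4 0.6; 4.5 -0.5 -5.5 -1.6 -8 -2.4 0.6'
python3 - <<'E'
from kin import *
s,p,d=snap("w11"); u=toolz(-84,65); Q=frame(y=az(6),z=u); G=np.array([.4884,.168,.047])-.004*u
s=state(); print(s["eef_pos"], (rot(s).inv()*Q).as_rotvec(degrees=True))
plan(s["eef_pos"],rot(s),G-.06*u+[0,0,.1],Q,1,.6); 
P,q=plan(s["eef_pos"],rot(s),G-.06*u,Q,3,.6)
E
```

```text
t: 10.4
eef_pos: [0.4823, 0.2264, 0.1732]
tool_rot: [0.403, 0.564, 0.626, -0.358]
force: [-0.2, 0.9, 0.0]
opening: 0.0375
t 10.4 q [-0.896  1.023 -0.071  1.457  0.702  1.68  -1.182] p [0.4823 0.2264 0.1732] R [ 0.4029  0.564   0.6256 -0.3581]
[0.47930776 0.22863792 0.16821289] [0.42128063 0.50823877 0.36202318]
-6.7 2.7 0.6 0.4 0.5 0.4 0.6
norm 7.2065016057465705 0.7528909661238901 end [0.4824 0.2256 0.1741]
28.1 1 14 0.1 0.2 0.1 0.6; 28.1 0.9 14.1 0.1 0.2 0.1 0.6; 28 1 14.2 0.1 0.2 0.1 0.6
norm 31.420089349153255 0.25096365537463 end [0.4824 0.2257 0.074 ]
```

View pics/w11.png

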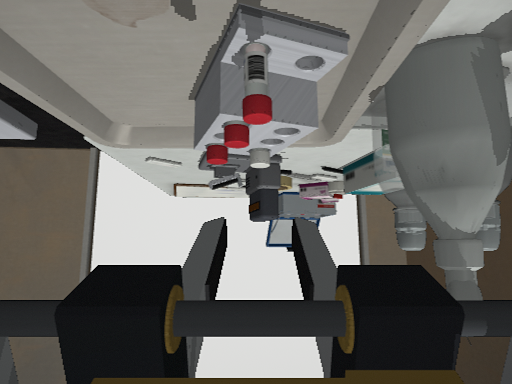

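Run:
```python
from kin import *
s=state(); u=toolz(-84,65); Q=frame(y=az(-174),z=u); G=np.array([.4884,.168,.047])-.004*u
q0=s["qpos"].copy(); q0[6]+=3
for P in (G-.06*u+[0,0,.1],G-.06*u,G): print(ik(P,Q,[q0]))
P=np.array([.4945,-.2455,.057])-.038*np.r_[np.cos(np.radians(20))*az(-9.8)[:2],-np.sin(np.radians(20))]
for L in (0,5,10):
  u=toolz(-9.8,L)
  for h in (0,.06): print(L,h,ik(P-.004*u+[0,0,h],frame(y=az(80.2),z=u),[q0,np.array([.74,.65,-.42,2.16,.81,.29,1.05])]))
```

```text
(np.float64(1.3385662705839007e-05), array([-0.88207947,  1.01133633, -0.10406573,  1.50266352,  0.73776371,
        1.65933316,  1.90698668]))
(np.float64(1.9398971387507388e-05), array([-0.88650602,  1.15634448, -0.09764746,  1.48404205,  0.74621798,
        1.56379296,  1.82468334]))
(np.float64(5.6017818638977695e-05), array([-0.83691102,  1.16544583, -0.07999103,  1.59013857,  0.79419038,
        1.45778277,  1.77440548]))
0 0 (np.float64(0.0001357257646681321), array([ 0.77196126,  0.70978964, -0.54939426,  2.0143116 ,  0.64645715,
        0.60175868,  1.17831392]))
0 0.06 (np.float64(0.00017729510521581187), array([ 0.8293748 ,  0.62707275, -0.63097663,  1.96754164,  0.54479475,
        0.72781534,  1.26818653]))
5 0 (np.float64(9.399793309621015e-05), array([ 0.77741194,  0.67424727, -0.51684472,  2.09446395,  0.71481049,
        0.45860678,  1.12230752]))
5 0.06 (np.float64(0.00016441602027517202), array([ 0.86072244,  0.59209635, -0.63411652,  2.04557372,  0.59080327,
        0.59845315,  1.23345165]))
10 0 (np.float64(1.0276680007385204e-05), array([ 0.75191842,  0.63783613, -0.43676389,  2.17458633,  0.79861495,
        0.29354725,  1.05356789]))
10 0.06 (np.float64(0.00014944824573558362), array([ 0.88160178,  0.55898946, -0.61979307,  2.12394448,  0.65280319,
        0.45999752,  1.18545382]))
```

```bash
python3 -m crank '0 0 0 0 0 -10.5 0.6; 0 0 0 0 0 -10.5 0.6; 0 0 0 0 0 -10.5 0.6; 0 0 0 0 0 -10.5 0.6; 0 0 0 0 0 -10.5 0.6; 0 0 0 0 0 -10.5 0.6; 0 0 0 0 0 -10.5 0.6; 0 0 0 0 0 -10.5 0.6' ; python3 -c "
from h import *
s=state();print(s['qpos'],s['eef_pos'])"
```

```text
t: 11.45
eef_pos: [0.4825, 0.2251, 0.1737]
tool_rot: [0.058, -0.0, 0.844, -0.533]
force: [-0.1, 0.5, 0.3]
opening: 0.0377
[-0.7095069   1.0529005  -0.4212387   1.45346825  0.85963984  1.8500043
  0.12791813] [0.48253727 0.22508047 0.17373929]
```

```bash
python3 -m crank '0 0 0 0 0 -10.5 0.6; 0 0 0 0 0 -10.5 0.6; 0 0 0 0 0 -10.5 0.6; 0 0 0 0 0 -10.5 0.6; 0 0 0 0 0 -10.5 0.6; 0 0 0 0 0 -10.5 0.6; 0 0 0 0 0 -10.5 0.6; 0 0 0 0 0 -10.5 0.6'
python3 - <<'E'
from kin import *
s=state();print(s['qpos'])
u=toolz(-84,65); Q=frame(y=az(-174),z=u); G=np.array([.4884,.168,.047])-.004*u
print((rot(s).inv()*Q).as_rotvec(degrees=True))
plan(s["eef_pos"],rot(s),G-.06*u,Q,4,.6)
E
```

```text
t: 12.45
eef_pos: [0.4826, 0.2251, 0.1737]
tool_rot: [-0.314, -0.565, 0.627, -0.435]
force: [-0.6, -0.9, -1.0]
opening: 0.0374
[-0.62097336  1.09346629 -0.60271815  1.4501271   0.93778283  1.95377366
  1.51509927]
[ -0.15493095   0.12761387 -12.06170396]
-22.1 4.8 10.4 -0 0 -3 0.6; -22.4 3.6 10.5 -0 0 -3 0.6; -22.4 2.5 10.4 -0 0 -3 0.6; -22.6 1.3 10.4 -0 0 -3 0.6
norm 24.91858318046995 3.015843488969014 end [0.4823 0.2257 0.0741]
```

```bash
python3 -m crank '-22 5 10.5 0 0 -3 0.6; -22.5 3.5 10.5 0 0 -3 0.6; -22.5 2.5 10.5 0 0 -3 0.6; -22.5 1 10.5 0 0 -3 0.6; 0 0 0 0 0 0 0.6'
python3 - <<'E'
from kin import *
s,p,d=snap("w12"); 
u=toolz(-84,65); Q=frame(y=az(-174),z=u); G=np.array([.4884,.168,.047])-.004*u
s=state();print(s['qpos'],s['eef_pos'],(rot(s).inv()*Q).as_rotvec(degrees=True))
plan(s["eef_pos"],rot(s),G,Q,3,.6)
E
```

```text
t: 13.08
eef_pos: [0.4826, 0.2248, 0.0728]
tool_rot: [0.358, 0.625, -0.566, 0.401]
force: [-0.4, -1.0, -0.1]
opening: 0.0375
t 13.075 q [-0.618  1.252 -0.613  1.421  1.001  1.896  1.635] p [0.4826 0.2248 0.0728] R [ 0.3579  0.6255 -0.5656  0.4009]
[-0.61768     1.25011524 -0.61323418  1.42028603  1.00105031  1.89759497
  1.6350157 ] [0.48290949 0.22544009 0.07413996] [-0.14778015  0.02942273 -0.41541283]
-0.1 0.2 19.9 -0 0 -0.1 0.6; -0 0.3 19.9 -0 0 -0.1 0.6; -0.1 0.2 20 -0 0 -0.1 0.6
norm 19.922017203576445 0.14729882245989256 end [0.488  0.1716 0.0487]
```

View pics/w12.png

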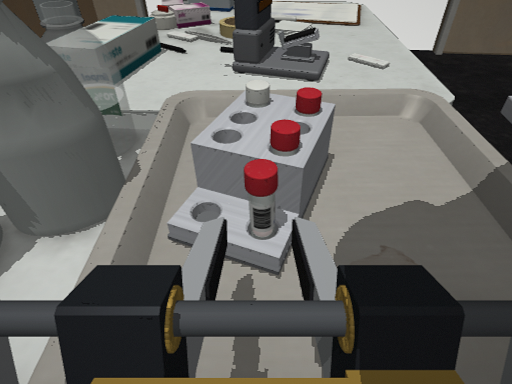

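Run:
```python
from kin import *
s,p,d=load("w12"); W=wcloud(d,s); Q=rot(s)
for r in (180,200,210,218,225,230):
    print(r,[tuple(np.round(1000*Q.inv().apply(W[r,c]-s["eef_pos"]),0)) for c in (250,256,262,268,274)], np.round(W[r,262],4))
```

```text
180 [(np.float64(24.0), np.float64(-7.0), np.float64(41.0)), (np.float64(25.0), np.float64(-3.0), np.float64(39.0)), (np.float64(25.0), np.float64(1.0), np.float64(38.0)), (np.float64(25.0), np.float64(5.0), np.float64(39.0)), (np.float64(24.0), np.float64(9.0), np.float64(42.0))] [0.4863 0.1795 0.0794]
200 [(np.float64(7.0), np.float64(-7.0), np.float64(53.0)), (np.float64(9.0), np.float64(-3.0), np.float64(48.0)), (np.float64(9.0), np.float64(1.0), np.float64(47.0)), (np.float64(9.0), np.float64(5.0), np.float64(48.0)), (np.float64(7.0), np.float64(10.0), np.float64(54.0))] [0.4864 0.1789 0.0615]
210 [(np.float64(-2.0), np.float64(-8.0), np.float64(59.0)), (np.float64(0.0), np.float64(-3.0), np.float64(52.0)), (np.float64(1.0), np.float64(1.0), np.float64(51.0)), (np.float64(-0.0), np.float64(5.0), np.float64(53.0)), (np.float64(-2.0), np.float64(10.0), np.float64(58.0))] [0.4864 0.1787 0.052 ]
218 [(np.float64(-10.0), np.float64(-8.0), np.float64(63.0)), (np.float64(-7.0), np.float64(-3.0), np.float64(55.0)), (np.float64(-7.0), np.float64(1.0), np.float64(54.0)), (np.float64(-7.0), np.float64(5.0), np.float64(55.0)), (np.float64(-10.0), np.float64(10.0), np.float64(63.0))] [0.4864 0.1787 0.0441]
225 [(np.float64(-22.0), np.float64(-8.0), np.float64(81.0)), (np.float64(-14.0), np.float64(-3.0), np.float64(59.0)), (np.float64(-13.0), np.float64(1.0), np.float64(58.0)), (np.float64(-14.0), np.float64(6.0), np.float64(58.0)), (np.float64(-16.0), np.float64(10.0), np.float64(66.0))] [0.4864 0.1784 0.0366]
230 [(np.float64(-27.0), np.float64(-8.0), np.float64(82.0)), (np.float64(-19.0), np.float64(-3.0), np.float64(62.0)), (np.float64(-18.0), np.float64(1.0), np.float64(59.0)), (np.float64(-18.0), np.float64(6.0), np.float64(60.0)), (np.float64(-21.0), np.float64(10.0), np.float64(68.0))] [0.4864 0.1791 0.032 ]
```

```bash
python3 -m crank '0 0.5 15 0 0 0 0.6; 0 0.5 20 0 0 0 0.6; 0 0 17 0 0 0 0.6; 0 0 7 0 0 0 0.6; 0 0 0 0 0 0 0.6'
python3 - <<'E'
from kin import *
s,p,d=snap("w13"); print(s["force"],state()["eef_pos"])
W=wcloud(d,s); Q=rot(s)
for r in (230,240,245): print(r,[tuple(np.round(1000*Q.inv().apply(W[r,c]-s["eef_pos"]),0)) for c in (235,245,250,256,262,268,274,280)], np.round(W[r,262],4))
E
```

```text
t: 13.75
eef_pos: [0.4881, 0.1723, 0.0495]
tool_rot: [0.357, 0.625, -0.566, 0.401]
force: [0.8, -0.5, 0.1]
opening: 0.0373
t 13.75 q [-0.552  1.258 -0.596  1.528  1.04   1.82   1.588] p [0.4881 0.1723 0.0495] R [ 0.3568  0.6254 -0.5663  0.4011]
[ 0.80929839 -0.48565538  0.10936455] [0.48803973 0.17311977 0.04960087]
230 [(np.float64(-10.0), np.float64(-17.0), np.float64(41.0)), (np.float64(8.0), np.float64(-8.0), np.float64(-3.0)), (np.float64(10.0), np.float64(-6.0), np.float64(-9.0)), (np.float64(12.0), np.float64(-2.0), np.float64(-14.0)), (np.float64(12.0), np.float64(0.0), np.float64(-15.0)), (np.float64(12.0), np.float64(4.0), np.float64(-14.0)), (np.float64(10.0), np.float64(7.0), np.float64(-10.0)), (np.float64(-7.0), np.float64(13.0), np.float64(33.0))] [0.4866 0.1805 0.0672]
240 [(np.float64(-14.0), np.float64(-17.0), np.float64(33.0)), (np.float64(-14.0), np.float64(-10.0), np.float64(33.0)), (np.float64(3.0), np.float64(-6.0), np.float64(-6.0)), (np.float64(4.0), np.float64(-3.0), np.float64(-8.0)), (np.float64(5.0), np.float64(1.0), np.float64(-9.0)), (np.float64(4.0), np.float64(4.0), np.float64(-9.0)), (np.float64(3.0), np.float64(7.0), np.float64(-6.0)), (np.float64(-14.0), np.float64(13.0), np.float64(32.0))] [0.4868 0.1788 0.0577]
245 [(np.float64(-16.0), np.float64(-16.0), np.float64(29.0)), (np.float64(-16.0), np.float64(-10.0), np.float64(29.0)), (np.float64(-1.0), np.float64(-6.0), np.float64(-3.0)), (np.float64(0.0), np.float64(-3.0), np.float64(-7.0)), (np.float64(1.0), np.float64(1.0), np.float64(-8.0)), (np.float64(1.0), np.float64(4.0), np.float64(-7.0)), (np.float64(-1.0), np.float64(7.0), np.float64(-4.0)), (np.float64(-15.0), np.float64(13.0), np.float64(28.0))] [0.4868 0.1791 0.0541]
```

View pics/w13.png

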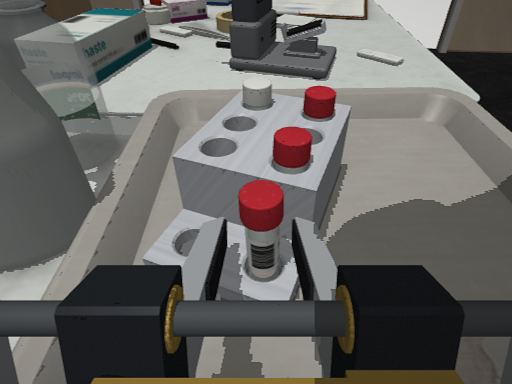

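```bash
python3 -m crank '0 0 0 0 0 0 1; 0 0 0 0 0 0 1; 0 0 0 0 0 0 1; 0 0 0 0 0 0 1; 5 0 -2.3 0 0 0 1; 9 0 -4.2 0 0 0 1; 13.6 0 -6.3 0 0 0 1; 0 0 0 0 0 0 1'
python3 - <<'E'
from kin import *
s,p,d=snap("w14"); print(s["force"],s["opening"],state()["eef_pos"])
W=wcloud(d,s); Q=rot(s)
for r in (230,240,245,250): print(r,[tuple(np.round(1000*Q.inv().apply(W[r,c]-s["eef_pos"]),0)) for c in (250,256,262,268,274)], np.round(W[r,262],4))
E
```

```text
t: 14.8
eef_pos: [0.4883, 0.1734, 0.0815]
tool_rot: [0.355, 0.626, -0.567, 0.401]
force: [-0.3, 0.1, -0.5]
opening: 0.0176
t 14.8 q [-0.547  1.208 -0.609  1.545  1.023  1.842  1.605] p [0.4883 0.1734 0.0815] R [ 0.3554  0.6255 -0.5669  0.4013]
[-0.31230218  0.09889013 -0.50056207] 0.017619609931690792 [0.48809898 0.17319794 0.08081984]
230 [(np.float64(9.0), np.float64(-6.0), np.float64(-7.0)), (np.float64(10.0), np.float64(-3.0), np.float64(-10.0)), (np.float64(10.0), np.float64(1.0), np.float64(-9.0)), (np.float64(10.0), np.float64(4.0), np.float64(-9.0)), (np.float64(8.0), np.float64(7.0), np.float64(-4.0))] [0.4872 0.1774 0.0946]
240 [(np.float64(2.0), np.float64(-6.0), np.float64(-5.0)), (np.float64(3.0), np.float64(-3.0), np.float64(-7.0)), (np.float64(3.0), np.float64(1.0), np.float64(-6.0)), (np.float64(3.0), np.float64(4.0), np.float64(-5.0)), (np.float64(1.0), np.float64(7.0), np.float64(-2.0))] [0.4872 0.1778 0.0873]
245 [(np.float64(-1.0), np.float64(-6.0), np.float64(-4.0)), (np.float64(-1.0), np.float64(-3.0), np.float64(-4.0)), (np.float64(-0.0), np.float64(1.0), np.float64(-5.0)), (np.float64(-1.0), np.float64(4.0), np.float64(-4.0)), (np.float64(-2.0), np.float64(7.0), np.float64(-1.0))] [0.4871 0.1782 0.0838]
250 [(np.float64(-5.0), np.float64(-6.0), np.float64(-1.0)), (np.float64(-4.0), np.float64(-3.0), np.float64(-4.0)), (np.float64(-4.0), np.float64(1.0), np.float64(-4.0)), (np.float64(-5.0), np.float64(4.0), np.float64(-2.0)), (np.float64(-6.0), np.float64(7.0), np.float64(2.0))] [0.4871 0.1783 0.0797]
```

View pics/w14.png

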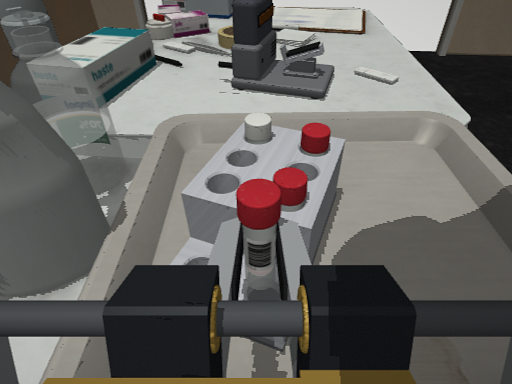

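Run:
```python
from kin import *
s=state(); P,Q=plan(s["eef_pos"],rot(s),[.475,.17,.19],frame(y=az(-174),z=toolz(-84,5)),7,1)
e=ik(np.array([.475,.17,.19]),Q,[s["qpos"]]);print(e)
```

```text
14.2 1.8 -6.4 -0.1 -8.6 -0 1; 13.2 1.7 -8.5 -0.1 -8.6 -0 1; 11.7 1.8 -10.3 -0.1 -8.6 -0 1; 10 1.8 -11.9 -0.1 -8.6 -0 1; 8.2 1.9 -13.4 -0.1 -8.6 -0 1; 6 1.8 -14.3 -0.1 -8.6 -0 1; 3.9 1.9 -15.2 -0.1 -8.6 -0 1
norm 15.715660778099435 8.55109204761135 end [0.475 0.17  0.19 ]
(np.float64(0.00028830361533584245), array([ 0.23878568,  0.76544218, -1.22      ,  1.93311494,  0.85507913,
        1.1552191 ,  1.88759509]))
```

```bash
python3 -m crank '14 2 -6.5 0 -8.6 0 1; 13 2 -8.5 0 -8.6 0 1; 12 2 -10 0 -8.6 0 1; 10 2 -12 0 -8.6 0 1; 8 2 -13.5 0 -8.6 0 1; 6 2 -14.5 0 -8.6 0 1; 4 2 -15 0 -8.6 0 1; 0 0 -5 0 0 0 1'
python3 - <<'E'
from kin import *
s,p,d=snap("w15"); print(s["force"],s["opening"])
E
```

```text
t: 15.85
eef_pos: [0.4742, 0.1652, 0.1943]
tool_rot: [0.025, 0.74, -0.672, 0.034]
force: [0.3, 0.6, -0.1]
opening: 0.0183
t 15.85 q [ 0.27   0.718 -1.171  1.918  0.82   1.125  1.974] p [0.4742 0.1652 0.1943] R [ 0.0253  0.7396 -0.6717  0.0342]
[ 0.31795778  0.60637233 -0.09595616] 0.018262870622318572
```

View pics/w15.png

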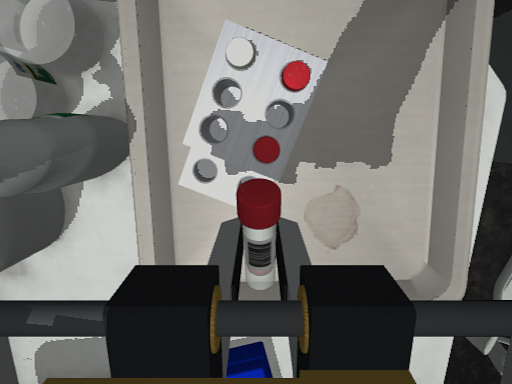

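Run:
```python
from kin import *
s,p,d=load("w15"); W=wcloud(d,s); Q=rot(s)
L=Q.inv().apply((W-s["eef_pos"]).reshape(-1,3)).reshape(384,512,3)*1000
for r in range(184,292,6): print(r,[tuple(int(round(v)) for v in L[r,c]) for c in (246,253,260,267,274)])
```

```text
184 [(33, -8, -5), (33, -4, -5), (33, 0, -6), (33, 3, -5), (33, 7, -5)]
190 [(31, -8, -9), (31, -4, -9), (31, 0, -9), (31, 3, -9), (31, 7, -9)]
196 [(29, -7, -13), (29, -4, -12), (29, -1, -13), (29, 3, -12), (29, 6, -15)]
202 [(27, -7, -16), (27, -4, -16), (28, -1, -18), (28, 3, -18), (27, 6, -17)]
208 [(24, -7, -18), (25, -4, -19), (25, -1, -20), (25, 3, -19), (24, 6, -15)]
214 [(21, -7, -16), (21, -4, -18), (22, -1, -19), (21, 3, -17), (20, 6, -14)]
220 [(17, -7, -13), (18, -4, -16), (18, -1, -17), (17, 3, -16), (16, 7, -11)]
226 [(13, -8, -12), (14, -4, -15), (14, 0, -14), (14, 3, -14), (11, 7, -7)]
232 [(7, -8, -5), (8, -4, -8), (9, 0, -11), (8, 3, -8), (6, 7, -4)]
238 [(3, -8, -4), (4, -4, -6), (4, 0, -8), (5, 3, -8), (3, 7, -4)]
244 [(-2, -8, -1), (0, -4, -5), (1, 0, -7), (0, 3, -6), (-2, 7, -1)]
250 [(-6, -8, 0), (-5, -4, -3), (-4, 0, -4), (-4, 3, -4), (-7, 7, 3)]
256 [(-12, -8, 4), (-9, -4, -1), (-9, 0, -2), (-9, 3, -1), (-12, 8, 5)]
262 [(-17, -9, 7), (-14, -4, 1), (-13, 0, 0), (-14, 4, 2), (-17, 8, 7)]
268 [(-23, -9, 11), (-19, -4, 3), (-18, 0, 2), (-19, 4, 4), (-23, 8, 10)]
274 [(-29, -9, 14), (-24, -5, 6), (-24, 0, 6), (-25, 4, 7), (-28, 8, 13)]
280 [(-131, -16, 181), (-30, -5, 8), (-29, 0, 8), (-30, 4, 9), (-34, 8, 16)]
286 [(-135, -16, 174), (-35, -5, 11), (-35, 0, 11), (-36, 4, 12), (-135, 16, 174)]
```

```bash
cat > cr.py <<'E'
from kin import *
C0=np.array([.4945,-.2455,.057]); YA=-9.8
a20=np.radians(20)
cx=np.cos(a20)*az(YA)-np.array([0,0,np.sin(a20)]); cz=np.sin(a20)*az(YA)+np.array([0,0,np.cos(a20)])
bt=np.array([-.033,.0003,.022]); ct=np.array([.895,0,-.446]); ct/=np.linalg.norm(ct)
Lr=6.5
QC=frame(y=az(YA+90),z=toolz(YA,Lr))
def tcp(x,z,up=0): return C0+cx*x/1000+cz*z/1000+np.array([0,0,up/1000])-QC.apply(bt)
E
python3 - <<'E'
from cr import *
print("axis vs -cx",QC.apply(ct),-cx)
print(tcp(0,0),tcp(-8,0,50))
s=state()
# yaw stage with intermediate
R0=rot(s); rv=(R0.inv()*QC).as_rotvec(degrees=True); print(rv)
# go clockwise about world z: intermediate orientation x az  -137
H=tcp(-8,0,50)
M=frame(y=az(132),z=[0,0,-1]); 
print((R0.inv()*M).as_rotvec(degrees=True),(M.inv()*QC).as_rotvec(degrees=True))
mid=np.array([.42,.02,.2])
P,Q=plan(s["eef_pos"],R0,mid,M,6,1)
print(ik(mid,M,[s["qpos"]]))
P,Q=plan(P,Q,H,QC,7,1); print(ik(H,QC,[s["qpos"]]))
E
```

```text
axis vs -cx [-0.92605005  0.15995662  0.34182626] [-0.92598053  0.15994461  0.34202014]
[ 0.45968538 -0.23979091  0.07512287] [ 0.45227754 -0.23851136  0.12785904]
[  1.20309951  -7.42574313 105.66516268]
[-2.73277637 -4.19911819 53.7058808 ] [ 2.93817332 -6.05092914 51.74287415]
23.7 11.4 1 -0.5 -0.7 9 1; 25.1 7.5 0.8 -0.5 -0.7 9 1; 26 3.5 0.5 -0.5 -0.7 9 1; 26.3 -0.6 0.2 -0.5 -0.7 9 1; 25.9 -4.7 -0.2 -0.5 -0.7 9 1; 24.7 -8.7 -0.5 -0.5 -0.7 9 1
norm 26.27073615689376 8.98984348605488 end [0.42 0.02 0.2 ]
(np.float64(0.00012730335632439346), array([ 0.58434208,  0.49155248, -1.00658267,  2.13185454,  0.5678239 ,
        0.82392046,  1.52836327]))
21.1 -30.7 10.2 0.4 -0.9 7.3 1; 17.2 -33 10.2 0.4 -0.9 7.3 1; 13 -35 10.1 0.4 -0.9 7.3 1; 8.7 -36.2 10.3 0.4 -0.9 7.3 1; 4.1 -37 10.3 0.4 -0.9 7.3 1; -0.4 -37.1 10.7 0.4 -0.9 7.3 1; -4.9 -36.7 10.9 0.4 -0.9 7.3 1
norm 38.6221561077124 7.414486464517611 end [ 0.4522 -0.2385  0.1278]
(np.float64(0.0002468061436315425), array([ 0.83166075,  0.56996121, -0.56224294,  2.08916613,  0.56313418,
        0.51457009,  1.27062526]))
```

```bash
python3 -m crank '23.5 11.5 1 -0.5 -0.7 9 1; 25 7.5 1 -0.5 -0.7 9 1; 26 3.5 0.5 -0.5 -0.7 9 1; 26.5 -0.5 0 -0.5 -0.7 9 1; 26 -4.5 0 -0.5 -0.7 9 1; 24.5 -8.5 -0.5 -0.5 -0.7 9 1'
python3 - <<'E'
from cr import *
s=state(); print(s["qpos"],s["opening"]); P,Q=plan(s["eef_pos"],rot(s),tcp(-8,0,50),QC,8,1)
E
```

```text
t: 16.65
eef_pos: [0.4189, 0.0235, 0.1986]
tool_rot: [-0.002, -0.358, 0.934, 0.002]
force: [-0.1, -0.3, -0.7]
opening: 0.0184
[ 0.62879716  0.51833632 -1.06688326  2.12110179  0.60577993  0.85457398
  1.4969731 ] 0.018377747890405072
18.8 -27.2 8.7 0.4 -0.8 6.5 1; 15.6 -29.1 8.7 0.4 -0.8 6.5 1; 12.4 -30.7 8.7 0.4 -0.8 6.5 1; 9 -31.8 8.8 0.4 -0.8 6.5 1; 5.4 -32.5 8.9 0.4 -0.8 6.5 1; 1.9 -33 9 0.4 -0.8 6.5 1; -1.8 -32.8 9.3 0.4 -0.8 6.5 1; -5.3 -32.4 9.6 0.4 -0.8 6.5 1
norm 34.18526653155099 6.516710333797529 end [ 0.4523 -0.2385  0.1278]
```

```bash
python3 -m crank '19 -27 8.5 0.4 -0.8 6.5 1; 15.5 -29 8.5 0.4 -0.8 6.5 1; 12.5 -30.5 8.5 0.4 -0.8 6.5 1; 9 -32 9 0.4 -0.8 6.5 1; 5.5 -32.5 9 0.4 -0.8 6.5 1; 2 -33 9 0.4 -0.8 6.5 1; -2 -33 9.5 0.4 -0.8 6.5 1; -5.5 -32.5 9.5 0.4 -0.8 6.5 1' ;  python3 -m crank '0 0 0 0 0 0 1'
python3 - <<'E'
from cr import *
s,p,d=snap("w16"); print(s["opening"],state()["eef_pos"],tcp(-8,0,50),(rot(s).inv()*QC).as_rotvec(degrees=True))
E
```

```text
t: 17.65
eef_pos: [0.4541, -0.2387, 0.1276]
tool_rot: [0.057, 0.088, 0.995, -0.005]
force: [-0.6, 0.6, -0.5]
opening: 0.0184
t: 17.77
eef_pos: [0.4531, -0.2399, 0.1271]
tool_rot: [0.056, 0.088, 0.995, -0.005]
force: [-0.4, -0.1, 0.1]
opening: 0.0183
t 17.775 q [ 0.914  0.606 -0.676  2.075  0.687  0.561  1.161] p [ 0.4531 -0.2399  0.1271] R [ 0.0561  0.0879  0.9945 -0.0048]
0.01832962201609687 [ 0.45351186 -0.23829568  0.12767146] [ 0.45227754 -0.23851136  0.12785904] [-0.01539164 -0.04561195 -0.30509756]
```

View pics/w16.png

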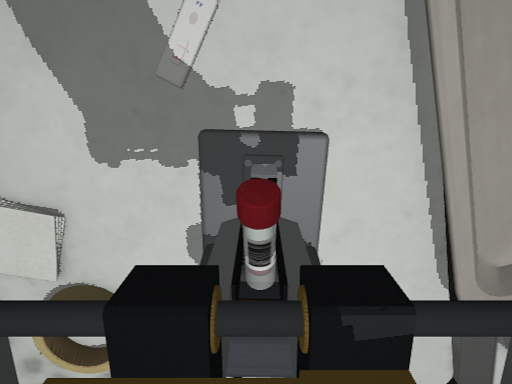

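Run:
```python
from cr import *
s,p,d=load("w16"); cv2.imwrite("pics/w16c.png",cv2.resize(p[120:300,190:340],None,fx=4,fy=4,interpolation=2)[:600])
for n in ("scene","side"):
    s=state();p,d=camera(n); c=proj(n,C0).astype(int); print(n,c)
    cv2.imwrite(f"pics/{n}16.png",cv2.resize(p[c[1]-60:c[1]+40,c[0]-60:c[0]+50],None,fx=6,fy=6,interpolation=2))
```

```text
scene [303 277]
side [251 255]
```

View pics/w16c.png

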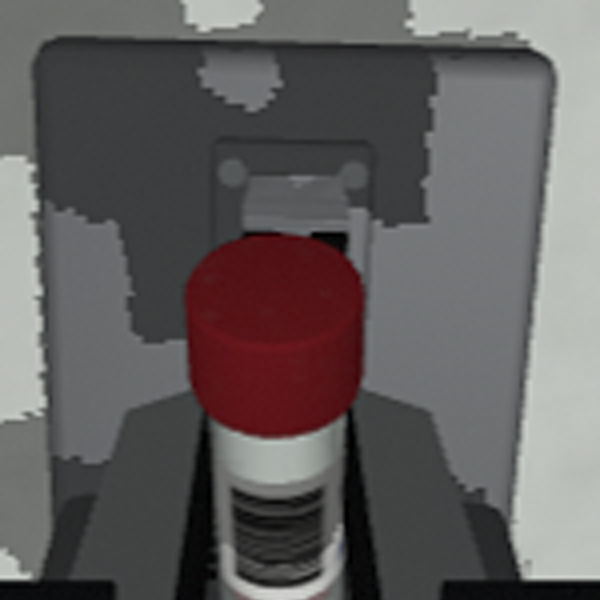

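View pics/scene16.png

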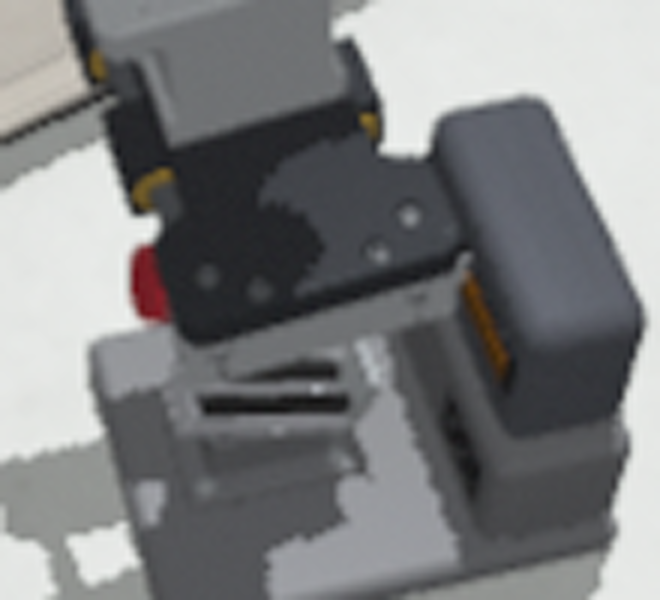

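View pics/side16.png

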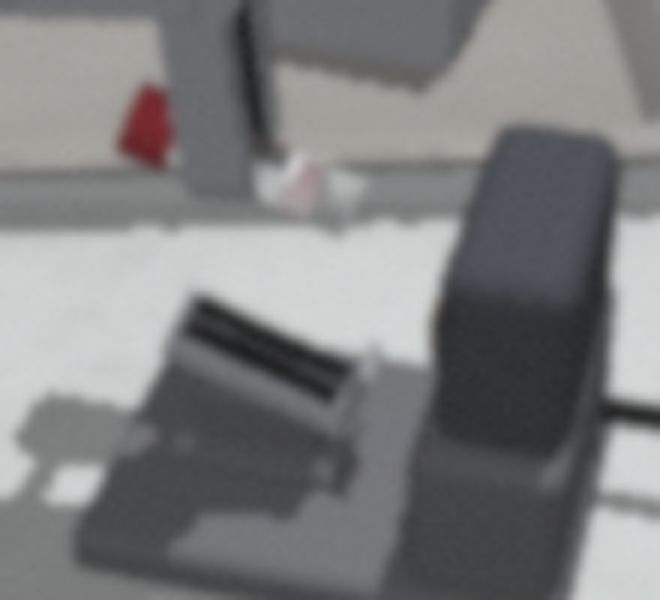

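Run:
```python
from cr import *
s,p,d=load("w16"); f=lambda a:(190+a[0]/4-.4,120+a[1]/4-.4)
T=lambda uv,z:(rot(s).inv().apply(wray(f(uv),s,z)-s["eef_pos"])*1000).round(1)
l=[wray(f(a),s,.018) for a in ((37,80),(48,400))]; r=[wray(f(a),s,.018) for a in ((553,80),(528,400))]
for a in (l,r): v=a[1]-a[0]; print("az",np.degrees(np.arctan2(v[1],v[0])))
m0=(l[0]+r[0])/2; m1=(l[1]+r[1])/2; v=m1-m0; print("mid az",np.degrees(np.arctan2(v[1],v[0])), rot(s).inv().apply(m0-s["eef_pos"])*1000,rot(s).inv().apply(m1-s["eef_pos"])*1000)
print("bed end",T((295,190),.068),T((295,200),.066), "bed base",T((294,150),.02))
print("vial",T((275.5,290),.148),T((279,520),.127))
print("pred roller end in tool", rot(s).inv().apply(C0-.054*cx-.012*cz-s["eef_pos"])*1000)
```

```text
az -11.95129200929086
az -10.183623172499683
mid az -11.067710903428232 [ 41.48126407   3.50118298 105.1397296 ] [-31.68390839   2.26372369 113.41637042]
bed end [28.1  3.  56.3] [25.9  3.  58.6] bed base [ 27.    3.3 104.8]
vial [ 32.9  -0.3 -24.7] [-7.7  0.2  1. ]
pred roller end in tool [20.15220641  1.47246848 61.06454226]
```

```bash
sed -i 's/C0=np.array.*/C0=np.array([.4945,-.2446,.057]); YA=-10.6/' cr.py
python3 - <<'E'
from cr import *
s=state(); P,Q=plan(s["eef_pos"],rot(s),tcp(-8,7),QC,4,1); print(tcp(-8,7))
E
```

```text
1 0 10.9 0 0 0.2 1; 1 0 11 0 0 0.2 1; 1.1 0 10.9 0 0 0.2 1; 1 0.1 10.9 0 0 0.2 1
norm 10.982610426334535 0.19424815346816257 end [ 0.4547 -0.2374  0.0845]
[ 0.45473251 -0.23746293  0.08443688]
```

```bash
python3 -m crank '1 0 11 0 0 0.2 1; 1 0 11 0 0 0.2 1; 1 0 11 0 0 0.2 1; 1 0 11 0 0 0.2 1; 0 0 0 0 0 0 1; 0 0 0 0 0 0 1'
python3 - <<'E'
from cr import *
s,p,d=snap("w17"); cv2.imwrite("pics/w17c.png",cv2.resize(p[120:300,190:340],None,fx=4,fy=4,interpolation=2)[:600])
print(s["force"],s["opening"],state()["eef_pos"])
for n in ("scene","side"):
    p,d=camera(n); c=proj(n,C0).astype(int)
    cv2.imwrite(f"pics/{n}17.png",cv2.resize(p[c[1]-50:c[1]+30,c[0]-60:c[0]+40],None,fx=7,fy=7,interpolation=2))
E
```

```text
t: 18.68
eef_pos: [0.4542, -0.2401, 0.0843]
tool_rot: [0.058, 0.095, 0.994, -0.004]
force: [-0.6, -0.5, -0.9]
opening: 0.018
t 18.675 q [ 0.841  0.665 -0.572  2.108  0.785  0.453  1.06 ] p [ 0.4542 -0.2401  0.0843] R [ 0.0576  0.0949  0.9938 -0.0041]
[-0.55641953 -0.51817701 -0.90518832] 0.018027626260062858 [ 0.45428141 -0.24018902  0.08449212]
```

View pics/w17c.png

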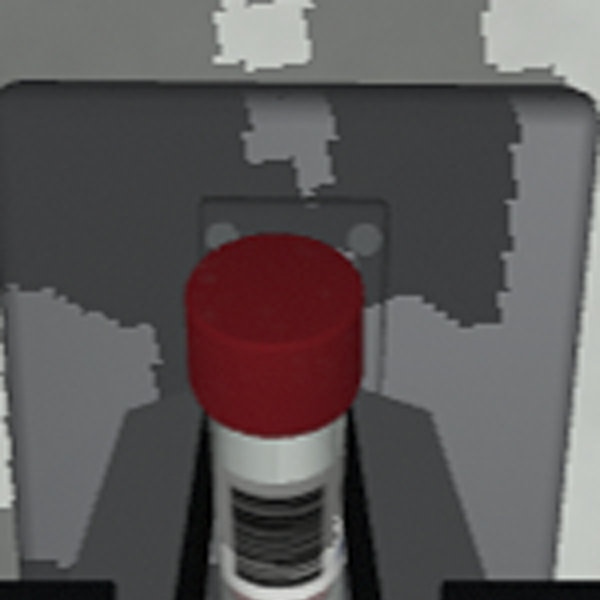

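View pics/side17.png

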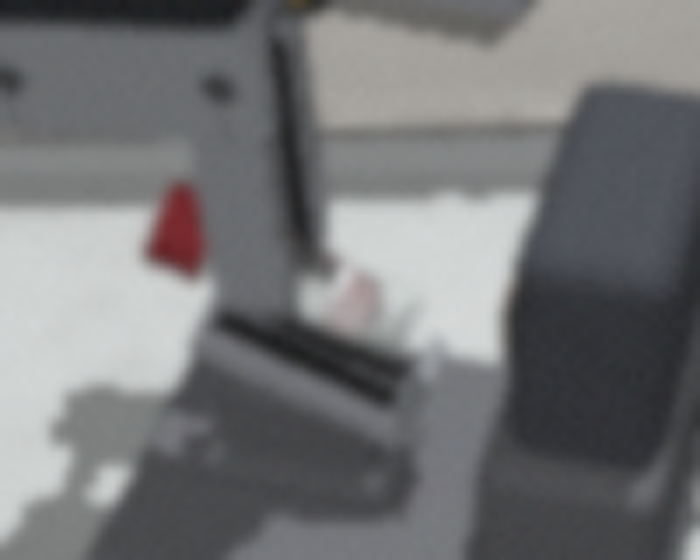

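View pics/scene17.png

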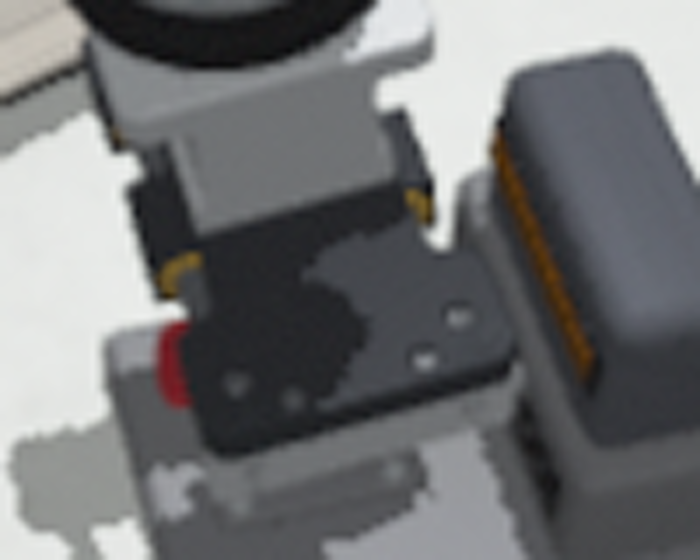

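```bash
python3 -m crank '0 1.5 0 0 0 0 1; 0 1.5 0 0 0 0 1; 0 0 0 0 0 0 1; 0.9 0 1.8 0 0 0 1; 0.9 0 1.8 0 0 0 1; 0 0 0 0 0 0 1'
python3 - <<'E'
from cr import *
s,p,d=snap("w18"); cv2.imwrite("pics/w18c.png",cv2.resize(p[120:300,190:340],None,fx=4,fy=4,interpolation=2)[:600])
print(s["force"],state()["eef_pos"])
E
```

```text
t: 19.58
eef_pos: [0.453, -0.2369, 0.0803]
tool_rot: [0.057, 0.095, 0.994, -0.004]
force: [0.0, 0.9, -0.0]
opening: 0.0183
t 19.575 q [ 0.827  0.668 -0.558  2.117  0.796  0.439  1.043] p [ 0.453  -0.2369  0.0803] R [ 0.0572  0.095   0.9938 -0.0041]
[ 0.01635819  0.85725683 -0.03419714] [ 0.45315326 -0.2368741   0.08035249]
```

View pics/w18c.png

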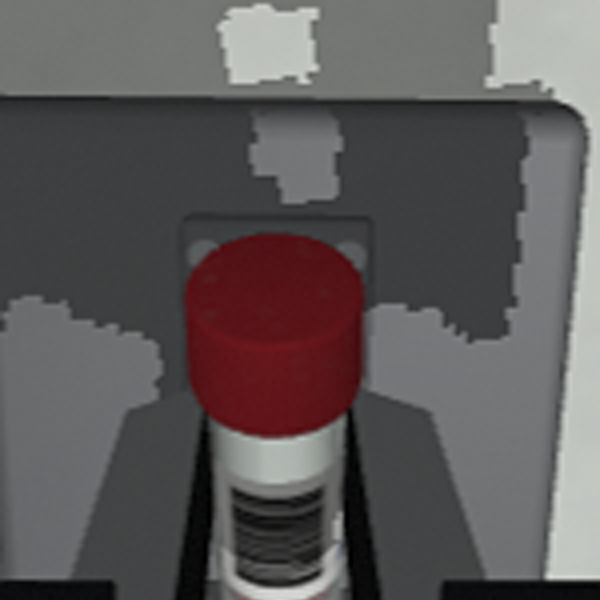

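```bash
python3 -m crank '0.5 0 0.9 0 0 0 1; 0.5 0 0.9 0 0 0 1; 0 0 0 0 0 0 1'; python3 -m crank '0.5 0 0.9 0 0 0 1; 0 0 0 0 0 0 1';  python3 -c "
from cr import *
s=state(); print(s['eef_pos'],s['force'], cx@(s['eef_pos']-tcp(0,0))*1000, cz@(s['eef_pos']-tcp(0,0))*1000)
for n in ('side',):
    p,d=camera(n); c=proj(n,C0).astype(int)
    cv2.imwrite(f'pics/{n}19.png',cv2.resize(p[c[1]-50:c[1]+30,c[0]-60:c[0]+40],None,fx=7,fy=7,interpolation=2))"
```

```text
t: 20.0
eef_pos: [0.4524, -0.2368, 0.0785]
tool_rot: [0.057, 0.095, 0.994, -0.004]
force: [0.1, 0.5, -0.6]
opening: 0.0179
t: 20.25
eef_pos: [0.452, -0.2367, 0.0776]
tool_rot: [0.057, 0.095, 0.994, -0.004]
force: [-0.2, -0.7, 0.1]
opening: 0.0183
[ 0.4520297  -0.23669208  0.07757982] [-0.19730205 -0.65248887  0.13221525] -8.28446156368622 -0.4006759419777975
```

View pics/side19.png

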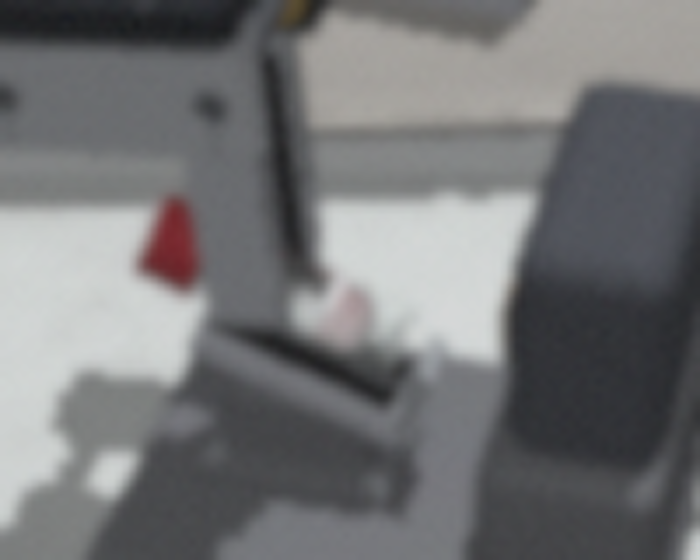

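```bash
python3 -m crank '0.5 0 0.9 0 0 0 1; 0 0 0 0 0 0 1'; python3 -m crank '0.5 0 0.9 0 0 0 1; 0 0 0 0 0 0 1';  python3 -m crank '0.5 0 0.9 0 0 0 1; 0 0 0 0 0 0 1'
```

```text
t: 20.55
eef_pos: [0.4519, -0.2366, 0.0767]
tool_rot: [0.058, 0.095, 0.994, -0.004]
force: [-0.0, -0.8, -0.5]
opening: 0.0182
t: 20.8
eef_pos: [0.4519, -0.2366, 0.0763]
tool_rot: [0.058, 0.095, 0.994, -0.004]
force: [-0.7, 0.4, 6.2]
opening: 0.0181
t: 21.05
eef_pos: [0.4522, -0.2367, 0.076]
tool_rot: [0.059, 0.095, 0.994, -0.005]
force: [-1.4, 0.1, 11.6]
opening: 0.0178
```

```bash
python3 -m crank '-0.5 0 -0.9 0 0 0 1; -1.8 0 0.9 0 0 0 1; -1.8 0 0.9 0 0 0 1; -1.8 0 0.9 0 0 0 1; 0 0 0 0 0 0 1';  python3 -c "
from cr import *
s=state(); print(s['eef_pos'],s['force'], cx@(s['eef_pos']-tcp(0,0))*1000, cz@(s['eef_pos']-tcp(0,0))*1000)"
```

```text
t: 21.68
eef_pos: [0.4569, -0.2377, 0.0744]
tool_rot: [0.058, 0.095, 0.994, -0.005]
force: [-4.2, 1.0, 10.5]
opening: 0.0177
[ 0.45686529 -0.23766067  0.074413  ] [-4.18832219  0.95357559 10.45332107] -2.5674939847922666 -1.6899245860539254
```

```bash
python3 -m crank '-1.3 0 0.2 0 0 0 1; -0.9 0 0.4 0 0 0 1; 0 0 0 0 0 0 1';  python3 -c "
from cr import *
s=state(); print(s['eef_pos'],s['force'], cx@(s['eef_pos']-tcp(0,0))*1000, cz@(s['eef_pos']-tcp(0,0))*1000)
for n in ('side',):
    p,d=camera(n); c=proj(n,C0).astype(int)
    cv2.imwrite(f'pics/{n}20.png',cv2.resize(p[c[1]-50:c[1]+30,c[0]-60:c[0]+40],None,fx=7,fy=7,interpolation=2))"
```

```text
t: 22.05
eef_pos: [0.4576, -0.2379, 0.0742]
tool_rot: [0.056, 0.095, 0.994, -0.005]
force: [-6.7, 2.5, 19.8]
opening: 0.018
[ 0.45760087 -0.23793462  0.07419369] [-6.74998064  2.53988951 19.75649721] -1.7657064901908794 -1.6314856046866824
```

View pics/side20.png

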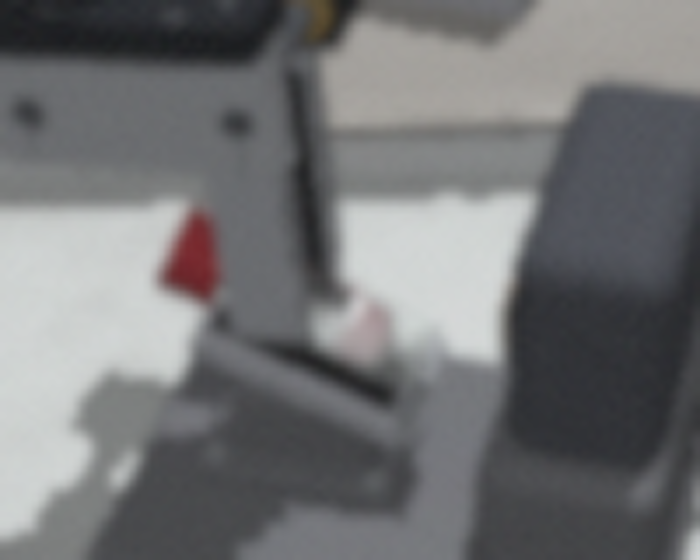

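```bash
python3 -m crank '-0.6 0 -1.1 0 0 0 1; 0 0 0 0 0 0 1; 0 0 0 0 0 0 1';  python3 -c "
from cr import *
s=state(); print(s['eef_pos'],s['force'], cx@(s['eef_pos']-tcp(0,0))*1000, cz@(s['eef_pos']-tcp(0,0))*1000, -cx@s['force'],cz@s['force'])"; python3 -m crank '-0.9 0 0.45 0 0 0 1; -0.9 0 0.45 0 0 0 1; 0 0 0 0 0 0 1'; python3 -c "
from cr import *
s=state(); print(s['eef_pos'],s['force'], cx@(s['eef_pos']-tcp(0,0))*1000, cz@(s['eef_pos']-tcp(0,0))*1000, -cx@s['force'],cz@s['force'])"
```

```text
t: 22.48
eef_pos: [0.4576, -0.238, 0.0744]
tool_rot: [0.056, 0.095, 0.994, -0.005]
force: [-4.6, 2.1, 10.0]
opening: 0.0179
[ 0.45759229 -0.23798984  0.07440803] [-4.55017909  2.11564909  9.97376099] -1.8373973513244022 -1.4294850253276097 7.979738654334482 7.709467408826745
t: 22.85
eef_pos: [0.4577, -0.238, 0.0742]
tool_rot: [0.054, 0.095, 0.994, -0.005]
force: [-12.4, 4.7, 22.9]
opening: 0.018
[ 0.45766308 -0.23795958  0.07420427] [-12.35568777   4.72152515  22.8847371 ] -1.7075530935142487 -1.5990521989399507 20.055611825713978 17.053782813171477
```

```bash
python3 -m crank '0.9 0 -0.45 0 0 0 1; 0 0 0 0 0 0 1; -0.3 0 -0.6 0 0 0 1; 0 0 0 0 0 0 1';  python3 -c "
from cr import *
s=state(); print(s['eef_pos'],s['force'], cx@(s['eef_pos']-tcp(0,0))*1000, cz@(s['eef_pos']-tcp(0,0))*1000, -cx@s['force'],cz@s['force'])"
```

```text
t: 23.35
eef_pos: [0.4576, -0.2379, 0.0744]
tool_rot: [0.055, 0.095, 0.994, -0.005]
force: [-6.8, 2.4, 11.1]
opening: 0.0182
[ 0.45763384 -0.23794319  0.07440323] [-6.76531031  2.39651084 11.05705502] -1.8054437772531355 -1.422957812843435 10.444817820006472 7.965069394486518
```

```bash
python3 -m crank '0.1 0 -0.8 0 0 0 1; 0 0 0 0 0 0 1; 0 0 0 0 0 0 0.7; 0 0 0 0 0 0 0.7; 0 0 0 0 0 0 0.7'
python3 - <<'E'
from cr import *
s,p,d=snap("w21"); cv2.imwrite("pics/w21c.png",cv2.resize(p[120:300,190:340],None,fx=4,fy=4,interpolation=2)[:600])
print(s["force"])
for n in ('side',):
    p,d=camera(n); c=proj(n,C0).astype(int)
    cv2.imwrite(f'pics/{n}21.png',cv2.resize(p[c[1]-50:c[1]+30,c[0]-60:c[0]+40],None,fx=7,fy=7,interpolation=2))
E
```

```text
t: 23.98
eef_pos: [0.4613, -0.2384, 0.0757]
tool_rot: [0.058, 0.095, 0.994, -0.004]
force: [-0.8, 0.2, 0.1]
opening: 0.028
t 23.975 q [ 0.817  0.682 -0.552  2.1    0.801  0.44   1.038] p [ 0.4613 -0.2384  0.0757] R [ 0.0581  0.095   0.9938 -0.0041]
[-0.7949107   0.20711476  0.11134698]
```

View pics/w21c.png

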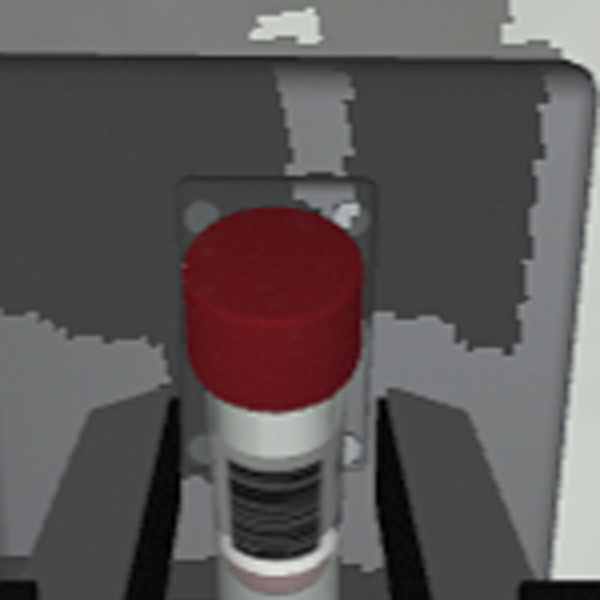

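View pics/side21.png

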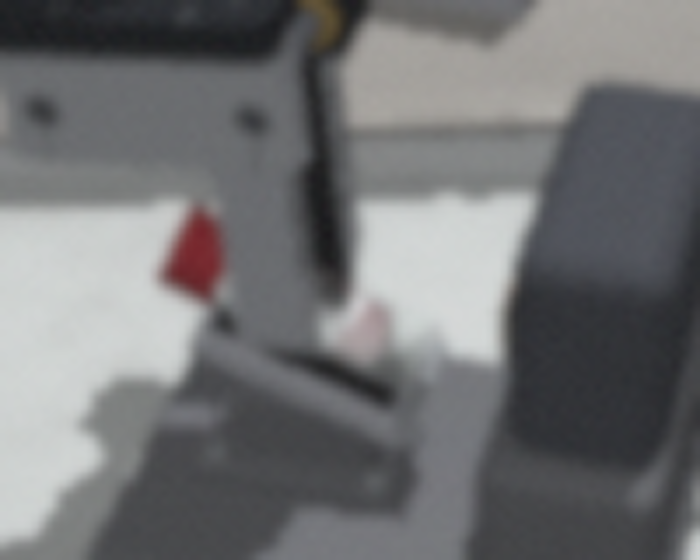

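```bash
python3 -m crank '0 0 0 0 0 0 0.5; 0 0 0 0 0 0 0.5; 0 0 -10 0 0 0 0.5; 0 0 -20 0 0 0 0.5; 0 0 -30 0 0 0 0.5; -10 0 -35 0 0 0 0.5; -10 0 -25 0 0 0 0.5; 0 0 0 0 0 0 0.5'
python3 - <<'E'
from cr import *
s,p,d=snap("w22")
p2,d2=camera('side'); c=proj('side',C0).astype(int)
cv2.imwrite('pics/side22.png',cv2.resize(p2[c[1]-50:c[1]+30,c[0]-60:c[0]+40],None,fx=7,fy=7,interpolation=2))
p2,d2=camera('scene'); c=proj('scene',C0).astype(int)
cv2.imwrite('pics/scene22.png',p2)
cv2.imwrite('pics/scene22c.png',cv2.resize(p2[c[1]-50:c[1]+30,c[0]-60:c[0]+40],None,fx=7,fy=7,interpolation=2))
E
```

```text
t: 25.08
eef_pos: [0.468, -0.2403, 0.1993]
tool_rot: [0.06, 0.095, 0.994, -0.005]
force: [0.0, 0.1, -0.1]
opening: 0.0473
t 25.075 q [ 0.993  0.525 -0.8    1.975  0.546  0.733  1.265] p [ 0.468  -0.2403  0.1993] R [ 0.0596  0.0952  0.9937 -0.005 ]
```

View pics/w22.png

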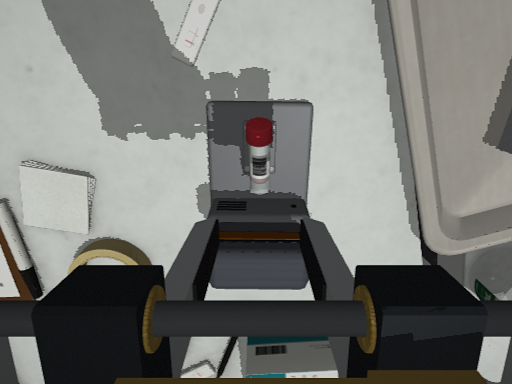

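View pics/side22.png

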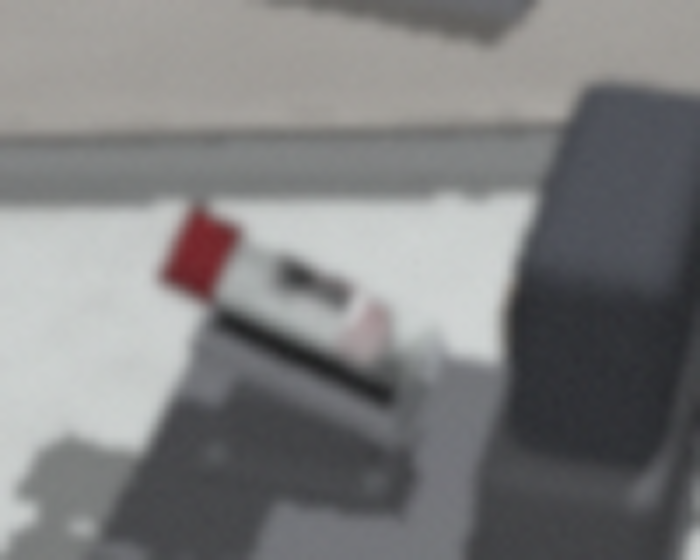

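View pics/scene22c.png

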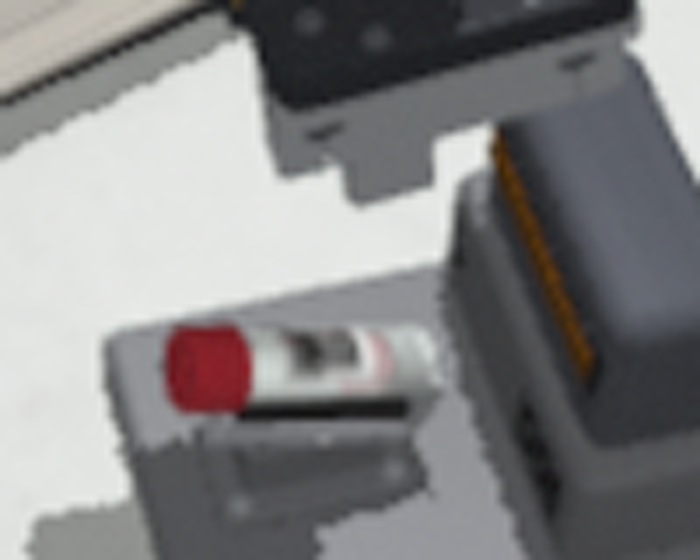

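Run:
```python
from cr import *
s,p,d=load("w22"); cv2.imwrite("pics/w22c.png",cv2.resize(p[90:210,195:325],None,fx=5,fy=5,interpolation=2))
W=wcloud(d,s); cy=np.cross(cz,cx)
for r in range(112,206,3):
    print(r,[tuple(int(round(v)) for v in ((W[r,c]-C0)@np.stack([cx,cy,cz],1)*1000)) for c in (252,256,259,262,266)], p[r,259])
```

```text
112 [(-50, -7, -59), (-49, -3, -60), (-50, 0, -58), (-50, 3, -59), (-50, 7, -59)] [67 65 65]
115 [(-47, -7, -58), (-47, -3, -57), (-48, 0, -56), (-47, 3, -59), (-47, 7, -57)] [67 65 64]
118 [(-44, -7, -57), (-72, -3, -8), (-72, 0, -8), (-72, 2, -8), (-44, 7, -57)] [21 17 84]
121 [(-72, -6, -4), (-72, -3, -3), (-72, 0, -3), (-72, 2, -3), (-71, 6, -4)] [21 18 85]
124 [(-72, -6, 2), (-72, -3, 2), (-72, 0, 1), (-72, 2, 2), (-72, 6, 2)] [25 20 88]
127 [(-72, -6, 6), (-72, -3, 6), (-72, 0, 6), (-72, 2, 7), (-72, 5, 6)] [24 19 90]
130 [(-71, -6, 9), (-71, -3, 9), (-71, 0, 10), (-72, 2, 11), (-71, 5, 10)] [25 20 96]
133 [(-68, -6, 10), (-70, -3, 12), (-70, 0, 12), (-69, 2, 12), (-69, 5, 10)] [28 24 99]
136 [(-65, -6, 10), (-67, -3, 12), (-67, 0, 11), (-67, 2, 12), (-66, 5, 10)] [ 38  32 142]
139 [(-62, -6, 10), (-64, -3, 11), (-64, 0, 11), (-64, 2, 12), (-62, 5, 9)] [25 20 97]
142 [(-60, -6, 10), (-61, -3, 12), (-61, 0, 12), (-61, 2, 12), (-60, 5, 11)] [27 21 97]
145 [(-56, -6, 10), (-58, -3, 12), (-59, 0, 13), (-59, 2, 13), (-57, 5, 11)] [24 19 93]
148 [(-52, -6, 7), (-53, -3, 9), (-53, 0, 
[... 992 characters left out ...]
 149]
184 [(-10, -7, 7), (-12, -3, 9), (-14, -1, 11), (-12, 2, 9), (-11, 6, 8)] [136 140 134]
187 [(-6, -7, 6), (-10, -3, 11), (-9, -1, 10), (-9, 2, 10), (-7, 6, 8)] [148 151 145]
190 [(-2, -7, 6), (-5, -4, 9), (-5, -1, 10), (-6, 2, 10), (-4, 6, 8)] [161 165 159]
193 [(33, -9, -28), (0, -4, 9), (-1, -1, 9), (-2, 2, 10), (34, 7, -29)] [142 145 141]
196 [(37, -9, -27), (38, -4, -28), (38, -1, -28), (36, 3, -26), (37, 7, -27)] [64 63 62]
199 [(33, -8, -18), (33, -4, -18), (33, -1, -18), (34, 2, -19), (34, 7, -19)] [43 43 42]
202 [(30, -8, -10), (31, -4, -11), (31, -1, -11), (31, 2, -12), (32, 7, -12)] [45 43 43]
205 [(29, -8, -4), (28, -4, -3), (28, -1, -3), (29, 2, -5), (29, 7, -4)] [47 45 44]
```

View pics/w22c.png

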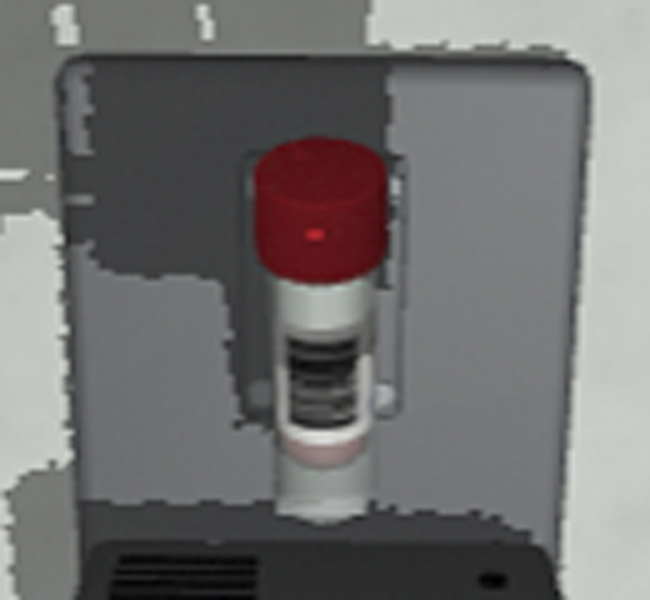

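Run:
```python
from h import *
p=cv2.imread("pics/scene22.png"); cv2.imwrite("pics/s22.png",cv2.resize(p[130:230,190:290],None,fx=5,fy=5,interpolation=2))
```

```text
(no output)
```

View pics/s22.png

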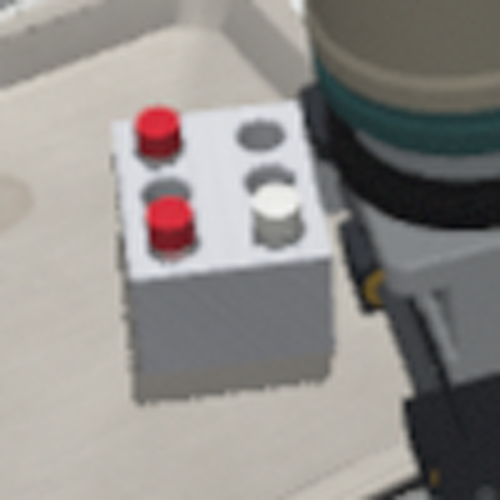

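The other three vials are still standing in their wells: the two red caps at about (158,133) and (170,225) in the crop, the white one at (276,210). I'm handing the job in.

```bash
python3 -c "
from station import *
print(state()['t'],state()['force']); print(finish_job())"
```

```text
25.225 [ 0.46932388  0.23660678 -0.84550334]
the job is handed in; nothing more can be done
None
```

The sample vial is lying on the roller cradle, cap up the slope and base against the foot stop. I handed the job in at about 25 s of the 48 s allowed; no verdict was reported.

- **What I did:** I drew the middle vial out by its cap, stood it in the front shallow well and let go. I picked it up again by its body with the tool tilted 65° and laid it on the rollers. Then I pushed it down the slope until it stopped moving at about 20 N of force along the slope, let go and backed off about 12 cm.
- **Vial position:** wrist depth puts the cap's top at cradle x = -72 mm. The axis lies within about 1 mm of the seated line and shows no visible tilt.
- **Other vials:** the last scene picture shows the three others standing in their wells.
- **Robot:** its fingers were open and the force reading was about 1 N, its resting noise, so it was touching nothing.
- **Checks that disagreed:** the cradle's heading came out anywhere from -9° to -12° in different measurements. Its sideways position was about 1–2 mm off my first estimate, so I corrected it from the wrist camera before setting the vial down. When I released the vial, the tool sprang about 4 mm, but the vial stayed in place.

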